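Deburr the bore of a microscope stage plate and lean it on the rack

TASK

Lay the aluminium stage plate in the sprung nest and run the deburring tool's cone blade all the way round the upper edge of its bore: from the nest's tall stop clockwise seen from above back to the start, slowly (some six seconds), pressing lightly and keeping contact. Stand the tool upright in its stand again, then take the plate out and set it, without dropping it, squarely on the leaning rack, lower edge on the ledge and flat against the rails. Leave the dish, bottle and lens where they are.

Things in the scene. Friction and masses are not known exactly. Their poses are not given: they have to be found in the camera images.
- plate_center (a point): centre (mid-thickness, on the bore's axis) of the loose bare aluminium plate, 110 x 56 x 8 mm, 0.11 kg, with one 36 mm bore through its middle. x: along the 110 mm length, y: along the 56 mm width, z: thickness. Both faces and both ends are alike. It starts lying along a narrow block, its long sides overhanging.
- riser: fixed grey block under the plate at the start, 90 (x) x 38 (y) x 30 mm high, origin under its centre
- nest_seat (a point): on the fixed sprung nest: where the centre of the bore's UPPER edge lies once the plate is seated; 58 mm above the bench, goes down with the bed. x: the plate's length goes along it, z up. Two end pads carry the plate 8 mm below this point; low tapered pegs, 6 mm high, leave it 1.3 mm play all round. Its long sides overhang free over the middle 70 mm, 40 mm clear beneath.
- nest_stop (a point): middle of the top of the nest's tall stop, a grey block 12 x 30 mm at the nest's -x end (a peg is at the other end), 12 mm above the plate's upper face and 62 mm from the bore's axis. The turn starts at the bore's side nearest to it (-x) and runs over +y, +x and -y of the nest back to -x: clockwise from above.
- nest_bed (a joint): how far the nest's bed is pressed down against its spring, in m: 0 is up (also with the plate on it), 0.012 is bottomed. It starts to give at 1 to 2 N and adds 0.3 N per mm, so 3 to 8 mm is a right, light pressure.
- tool_mid (a point): middle of the deburring tool's black round upright handle (24 mm across, 60 mm long, 30 mm each way from here), z up along the tool. Loose, 0.12 kg. Below the handle come a flat collar 36 mm across and 3 mm thick, a steel shank 10 mm across and the blade. It starts in its stand.
- tool_tip (a point): point of the blade on the tool's axis, 55 mm below the handle's middle, 22 mm below the collar's underside. The blade is a blunt 120 degree cone, 4 mm across here and 24 mm across 6 mm higher; its flank deburrs: with the tool upright, its axis 11 mm from the bore's axis, the flank meets the bore's edge when this point is 3 mm below the plate's upper face.
- stand_top (a point): centre of the mouth, on top of the fixed tool stand: a wooden block 50 x 50 mm, 40 mm high, with a 28 mm hole right through. The tool hangs in it blade down, its collar resting on the top. z: up.
- rack_seat (a point): where the plate's centre lies when it leans properly on the fixed steel rack, 72 mm above the bench. x: up the slope, 45 degrees from level, along it goes the plate's length; y: level; z: square off the slope, to the front. A ledge 44 mm wide is 55 mm down the slope; two rails, 34 mm over both, have their faces 4 mm behind this point, so the plate's long sides overhang free.
- dish: shallow glass dish, 90 mm across, 18 mm high; bystander, origin under its centre
- bottle: amber bottle, 52 mm across, 100 mm high; bystander, origin under its centre
- lens: black lens barrel standing on end, 46 mm across, 45 mm high; bystander, origin under its centre
Things that resemble listed ones, but are neither listed nor needed, are in the scene too. There is more than one size of the part that bears stand_top; the job needs the smallest.

How it is judged (in metres and radians):
On the way, in this order (a step that is already met when the one before it is completed fails the run):
1. with the plate seated in the nest, the blade, its tip inside the bore, bears lightly on the bore's edge at the tall-stop end (x of tool_tip in the frame of nest_seat below -0.004 m and y of tool_tip in the frame of nest_seat between -0.004 and 0.004 m and contact force between tool and plate between 0.3 and 12 N and z of tool_tip in the frame of nest_seat below -0.001 m and x of plate_center in the frame of nest_seat between -0.004 and 0.004 m and y of plate_center in the frame of nest_seat between -0.004 and 0.004 m and z of plate_center in the frame of nest_seat between -0.006 and -0.002 m and angle between the z axis of plate_center and the z axis of nest_seat, either way round below 0.05 rad), for 0.12 s.
2. with the plate seated in the nest, the blade, its tip inside the bore, bears lightly on the bore's edge an eighth further (x of tool_tip in the frame of nest_seat below -0.004 m and y of tool_tip in the frame of nest_seat above 0.004 m and contact force between tool and plate between 0.3 and 12 N and z of tool_tip in the frame of nest_seat below -0.001 m and x of plate_center in the frame of nest_seat between -0.004 and 0.004 m and y of plate_center in the frame of nest_seat between -0.004 and 0.004 m and z of plate_center in the frame of nest_seat between -0.006 and -0.002 m and angle between the z axis of plate_center and the z axis of nest_seat, either way round below 0.05 rad), for 0.12 s.
3. with the plate seated in the nest, the blade, its tip inside the bore, bears lightly on the bore's edge a quarter round (x of tool_tip in the frame of nest_seat between -0.004 and 0.004 m and y of tool_tip in the frame of nest_seat above 0.004 m and contact force between tool and plate between 0.3 and 12 N and z of tool_tip in the frame of nest_seat below -0.001 m and x of plate_center in the frame of nest_seat between -0.004 and 0.004 m and y of plate_center in the frame of nest_seat between -0.004 and 0.004 m and z of plate_center in the frame of nest_seat between -0.006 and -0.002 m and angle between the z axis of plate_center and the z axis of nest_seat, either way round below 0.05 rad), for 0.12 s.
4. with the plate seated in the nest, the blade, its tip inside the bore, bears lightly on the bore's edge three eighths round (x of tool_tip in the frame of nest_seat above 0.004 m and y of tool_tip in the frame of nest_seat above 0.004 m and contact force between tool and plate between 0.3 and 12 N and z of tool_tip in the frame of nest_seat below -0.001 m and x of plate_center in the frame of nest_seat between -0.004 and 0.004 m and y of plate_center in the frame of nest_seat between -0.004 and 0.004 m and z of plate_center in the frame of nest_seat between -0.006 and -0.002 m and angle between the z axis of plate_center and the z axis of nest_seat, either way round below 0.05 rad), for 0.12 s.
5. with the plate seated in the nest, the blade, its tip inside the bore, bears lightly on the bore's edge half way round, opposite the tall stop (x of tool_tip in the frame of nest_seat above 0.004 m and y of tool_tip in the frame of nest_seat between -0.004 and 0.004 m and contact force between tool and plate between 0.3 and 12 N and z of tool_tip in the frame of nest_seat below -0.001 m and x of plate_center in the frame of nest_seat between -0.004 and 0.004 m and y of plate_center in the frame of nest_seat between -0.004 and 0.004 m and z of plate_center in the frame of nest_seat between -0.006 and -0.002 m and angle between the z axis of plate_center and the z axis of nest_seat, either way round below 0.05 rad), for 0.12 s.
6. with the plate seated in the nest, the blade, its tip inside the bore, bears lightly on the bore's edge five eighths round (x of tool_tip in the frame of nest_seat above 0.004 m and y of tool_tip in the frame of nest_seat below -0.004 m and contact force between tool and plate between 0.3 and 12 N and z of tool_tip in the frame of nest_seat below -0.001 m and x of plate_center in the frame of nest_seat between -0.004 and 0.004 m and y of plate_center in the frame of nest_seat between -0.004 and 0.004 m and z of plate_center in the frame of nest_seat between -0.006 and -0.002 m and angle between the z axis of plate_center and the z axis of nest_seat, either way round below 0.05 rad), for 0.12 s.
7. with the plate seated in the nest, the blade, its tip inside the bore, bears lightly on the bore's edge three quarters round (x of tool_tip in the frame of nest_seat between -0.004 and 0.004 m and y of tool_tip in the frame of nest_seat below -0.004 m and contact force between tool and plate between 0.3 and 12 N and z of tool_tip in the frame of nest_seat below -0.001 m and x of plate_center in the frame of nest_seat between -0.004 and 0.004 m and y of plate_center in the frame of nest_seat between -0.004 and 0.004 m and z of plate_center in the frame of nest_seat between -0.006 and -0.002 m and angle between the z axis of plate_center and the z axis of nest_seat, either way round below 0.05 rad), for 0.12 s.
8. with the plate seated in the nest, the blade, its tip inside the bore, bears lightly on the bore's edge seven eighths round (x of tool_tip in the frame of nest_seat below -0.004 m and y of tool_tip in the frame of nest_seat below -0.004 m and contact force between tool and plate between 0.3 and 12 N and z of tool_tip in the frame of nest_seat below -0.001 m and x of plate_center in the frame of nest_seat between -0.004 and 0.004 m and y of plate_center in the frame of nest_seat between -0.004 and 0.004 m and z of plate_center in the frame of nest_seat between -0.006 and -0.002 m and angle between the z axis of plate_center and the z axis of nest_seat, either way round below 0.05 rad), for 0.12 s.
9. with the plate seated in the nest, the blade, its tip inside the bore, bears lightly on the bore's edge back at the tall-stop end (all of step 1), for 0.12 s.
10. with the tool back in its stand, the gripper itself brings the plate to the rack: held, within 15 mm of its leaning place and within 0.2 rad of the rack's slope (distance between plate_center and rack_seat below 0.015 m and angle between the z axis of plate_center and the z axis of rack_seat, either way round below 0.2 rad and contact force between the fingers and plate above 0.5 N and distance between tool_tip and stand_top below 0.03 m), for 0.1 s.
At the end, for the whole second after the job is handed in: Plate let go, at rest on the rack: centre within 8 mm of its leaning place, face within 0.08 rad of the slope, length within 0.12 rad of straight up it. Tool let go, at rest in its stand: collar on the top (3 mm), within 6 mm of the middle, upright within 0.12 rad (distance between plate_center and rack_seat below 0.008 m and angle between the z axis of plate_center and the z axis of rack_seat, either way round below 0.08 rad and angle between the x axis of plate_center and the x axis of rack_seat, either way round below 0.12 rad and linear speed of each of plate, tool below 0.02 m/s and contact force between the fingers and plate below 0.05 N and horizontal distance between tool_tip and stand_top below 0.006 m and z of tool_tip in the frame of stand_top between -0.025 and -0.019 m and angle between tool_tip's own z axis and vertical below 0.12 rad and contact force between the fingers and tool below 0.05 N); the robot touches nothing.
It fails at once if the blade is pressed on the plate with more than 15 N (contact force between tool and plate above 15 N).
It fails at once if the dish is shifted by more than 30 mm (distance of dish from where it was at the start of the episode above 0.03 m).
It fails at once if the bottle is shifted by more than 30 mm (distance of bottle from where it was at the start of the episode above 0.03 m).
It fails at once if the lens is shifted by more than 30 mm (distance of lens from where it was at the start of the episode above 0.03 m).
It also fails if it takes over 72 s, if anything falls off the work surface, if the arm or the gripper's body presses on something with over 40 N, if the wrist force passes 120 N, or if a joint passes its speed limit or range.

ROBOT

A 6-joint arm with a two-finger parallel gripper is mounted at the origin on the work surface. World frame = base frame: x ahead of the robot, y to its left, z up, the work surface at z = 0. Lengths are in mm, angles in rad, forces in N, time in s.
With the tool pointing down it reaches from about 325 to 750 mm from the base axis. Payload 7.6 kg.
Tool frame: the origin (TCP) lies midway between the tips of the shut fingers; the grasp point (between the pads) lies 19 mm behind it; z points along the fingers, y is the line along which they close (so a half turn about z gives the same grasp; the last joint's range is limited). The gripper opens to 85 mm and grips with 20 to 120 N. Pads are 22 mm wide; open, the fingers measure 114 mm over their backs; the gripper's body (76 mm by 85 mm) begins 54 mm behind the grasp point. The pads swing forward as they close: fully open they stand 13 mm farther back than shut.
Start: joints at [-1.385, 0.052, 1.401, -0, 1.689, -0.07], TCP at [132.859, -507.931, 231.323] pointing down, gripper open.
Joint ranges: [-2.9, 2.9], [-0.91, 2.17], [0.12, 2.37], [-1.06, 4.2], [0.26, 2.73], [-2.93, 2.93]. Speed limits (rad/s): [2.57, 2.57, 3.01, 3.14, 3.14, 3.14].

INTERFACE

Orientations are given as [roll, pitch, yaw] about the fixed x, y, z axes, in that order (R = Rz(yaw) Ry(pitch) Rx(roll)).
In Python, from bench import state, capture, camera_model, job_done gives the robot as it stands.
- The arm moves only by the shell command python3 -m handwheel 'ROWS' [FORCE]. ROWS is a JSON object of lists of equal length, an entry for each row: "twist": the turn, a rotation vector about the tool's x, y, z in degrees, a list of three; "xyz": the shift along the tool's x, y, z in m, a list of three; "fingers": the opening, from -1 (shut) to 1 (fully open). In form: {"twist": [[wx, wy, wz], ...], "xyz": [[tx, ty, tz], ...], "fingers": [fingers, ...]}. A call has 1 to 10 rows; each row shifts and turns the commanded pose from where the row before left it, along the tool's axes as they then stand; what a row does not reach is not made up. A row lasts 1/8 s, in which the tool goes at most 62.5 mm and 10.7 degrees, less where a joint would pass 70% of its speed; a pose out of reach is approached as far as the arm can. A call with a gripper value outside its range is refused whole. The fingers move at their own pace and stop on an object; FORCE is the grip in N (left out, the last holds). Time passes only in rows, so rows that do not move let the fingers close. It gives the time, the measured TCP pose, the force, the opening and the grip force at its end, in the units of the state.
- state(): the state, without advancing time (a new reading comes with each control period).
- capture(name): name is "scene" or "top" or "wrist"; returns the picture (400x640x3 uint8, red, green, blue); there is no depth.
- camera_model(name): a dict with "camera_matrix" (3x3 intrinsics, pixels), "D" ([k1, k2, p1, p2, k3] as OpenCV has them; the pictures are not rectified), "pose" (4x4, takes a point from camera to world coordinates). Camera axes: x right, y up, looking along -z (the intrinsics and any distortion apply to the point x, -y, -z); pixel columns grow to the right and rows downward; lengths in mm; the calibration is good to about 2 mm. A picture is of the moment at which its call begins: read the wrist's pose just before it. camera_model takes no time and is no camera call; for the wrist camera it gives the pose at the moment of the call.
- job_done(): hands the job in; it is judged then, once.
The state is a dict: "time": time; "q": joint angles; "qd": joint speeds; "joint_efforts": joint torques, N m; "tool_pos": TCP position; "eef_rot": TCP orientation; "contact_force": force on the tool from outside, world axes, zero at the start; "moment": the same for the moment, N m; "gripper_width": opening from 0.0 (shut) to 1.0 (fully open); "grasp_force": force on a finger pad.
Only numpy, scipy, OpenCV 4.12 (cv2) and the standard library are available. Lean on these libraries where they do the work, as an engineer would, in place of code of your own. Each camera call takes 0.05 s, during which the arm holds its last target. There are 200 camera calls.

## Working session

There is one attempt and no reset: what is moved stays moved. The work goes in short steps, Python scripts to look and compute and a shell command to move; the robot and the scene stay as the last step left them, time stands still between calls to the robot, and variables do not carry over. Pictures are saved under pics/ and viewed, at most 10 in all, crops included, and the job is handed in when it is done.

```bash
mkdir -p pics; ls
cat > h.py <<'E'
import numpy as np, cv2
from bench import state, capture, camera_model
from scipy.spatial.transform import Rotation as R
def snap(cam,fn):
    m=camera_model(cam); im=capture(cam)
    np.savez('pics/'+fn+'.npz',im=im,K=np.array(m['camera_matrix'],float),D=np.array(m['D'],float),P=np.array(m['pose'],float))
    cv2.imwrite('pics/'+fn+'.png',im[:,:,::-1]); return im
def load(fn): return np.load('pics/'+fn+'.npz')
def px2w(fn,uv,z):
    d=load(fn); uv=np.array(uv,float).reshape(-1,1,2)
    n=cv2.undistortPoints(uv,d['K'],d['D']).reshape(-1,2)
    r=np.c_[n[:,0],-n[:,1],-np.ones(len(n))]@d['P'][:3,:3].T; o=d['P'][:3,3]
    z=np.broadcast_to(z,len(n)); return o+r*((z-o[2])/r[:,2])[:,None]
def w2px(fn,X):
    d=load(fn); X=np.atleast_2d(np.array(X,float)); c=(X-d['P'][:3,3])@d['P'][:3,:3]
    c=c*[1,-1,-1]; return cv2.projectPoints(c,np.zeros(3),np.zeros(3),d['K'],d['D'])[0].reshape(-1,2)
def pose():
    s=state(); return np.array(s['tool_pos']),R.from_euler('xyz',s['eef_rot'])
def goto(p,rpy):
    "shift in tool axes (m) and twist deg to reach pose"
    t,r=pose(); g=R.from_euler('xyz',rpy)
    print('xyz now-axes',np.round(r.inv().apply(np.array(p)-t)/1000,4),'goal-axes',np.round(g.inv().apply(np.array(p)-t)/1000,4),'twist',np.round(np.degrees((r.inv()*g).as_rotvec()),2))
E
python3 - <<'E'
from h import *
for c in('top','scene'): snap(c,c+'0'); d=load(c+'0');print(c,d['P'].round(2).tolist(),d['K'].round(1).tolist())
for c in('top','scene'):
    cv2.imwrite(f'pics/{c}0v.png',cv2.resize(load(c+'0')['im'][:,:,::-1],(800,500)))
print(state())
E
```

```text
pics
top [[0.01, 0.97, -0.23, 392.9], [-1.0, 0.01, -0.0, -4.67], [0.0, 0.23, 0.97, 887.75], [0.0, 0.0, 0.0, 1.0]] [[414.9, 0.0, 324.9], [0.0, 414.9, 190.4], [0.0, 0.0, 1.0]]
scene [[0.74, -0.56, 0.38, 885.38], [0.67, 0.6, -0.43, -355.38], [0.02, 0.57, 0.82, 732.56], [0.0, 0.0, 0.0, 1.0]] [[422.2, 0.0, 319.2], [0.0, 422.2, 199.5], [0.0, 0.0, 1.0]]
{'time': 0.1, 'q': array([-1.38526951e+00,  5.27538162e-02,  1.40160266e+00, -2.83911114e-05,
        1.68858481e+00, -7.02806710e-02]), 'qd': array([ 0.00105047, -0.00225165, -0.00229374, -0.00158589,  0.00036132,
       -0.00043192]), 'joint_efforts': array([ 7.30245647e-04, -3.82583177e+01, -3.60984635e+01, -1.18307603e-04,
        4.84052944e-03, -1.12535517e-05]), 'tool_pos': array([ 132.81556666, -507.65503447,  230.57745909]), 'eef_rot': array([-3.14024537e+00, -6.65754509e-05,  2.55804127e-01]), 'contact_force': array([-0.56597938,  0.45051039,  0.72421747]), 'moment': array([-0.01695028, -0.04513821, -0.0149259 ]), 'grasp_force': 0.0, 'gripper_width': 1.0032069796537593}
```

View pics/top0v.png

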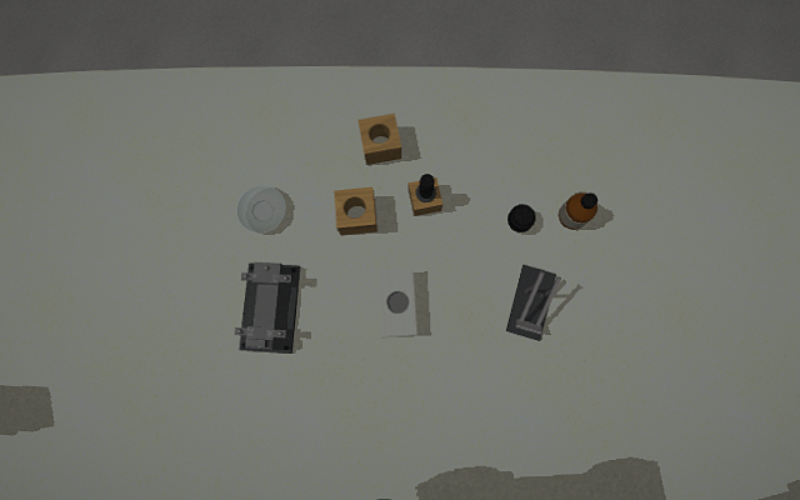

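View pics/scene0v.png

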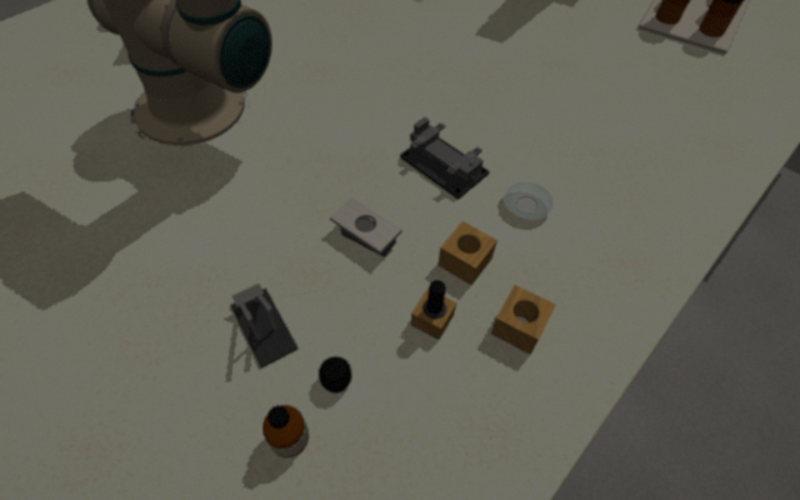

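The top view shows the nest at (270,307), plate on riser (398,302), tool in the small stand (425,195), two larger decoy stands, rack (531,302), dish (263,210), lens (521,218), bottle (580,210). In the scene view the nest's tall stop is at its robot-side end (420,128). I'll enlarge next.

Run:
```python
from h import *
im=load('top0')['im'][:,:,::-1]
def cr(x,y,w,h,W,H): 
    c=cv2.resize(im[y:y+h,x:x+w],(W,H),interpolation=cv2.INTER_CUBIC); return np.clip(c*1.7,0,255).astype(np.uint8)
a=cr(185,203,65,85,390,510); b=cr(400,205,65,85,390,510)
cv2.imwrite('pics/c1.png',np.hstack([a,b]))
c=cr(300,210,65,65,390,390); d=cr(320,130,65,65,390,390)
cv2.imwrite('pics/c2.png',np.hstack([c,d]))
```

```text
(no output)
```

View pics/c1.png

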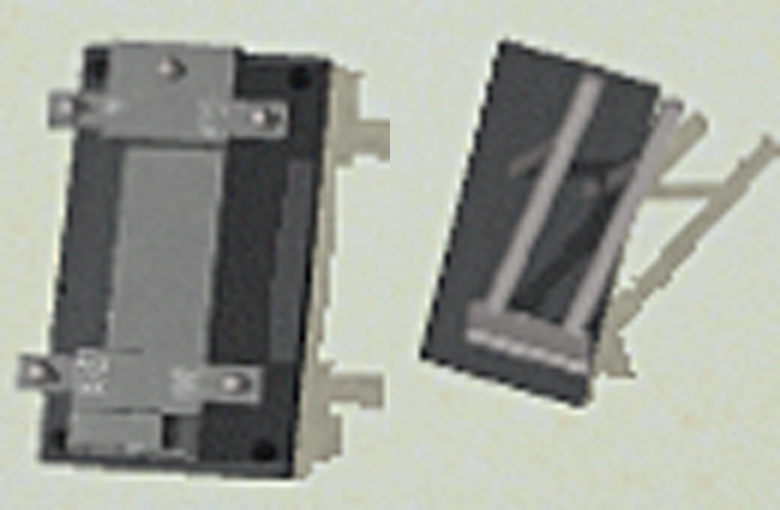

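View pics/c2.png

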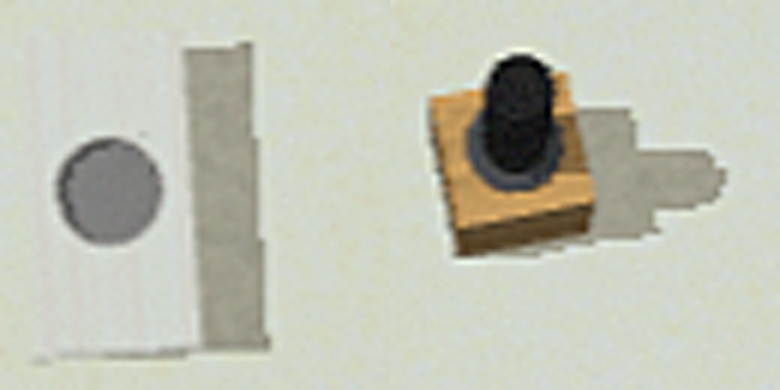

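Nest crop: side pegs (68,108),(265,118),(38,373),(235,383), end peg (172,67), tall stop top around (118,430). Rack: rails from (500,310)/(578,330) up to (590,75)/(672,105), ledge at the bottom. Bore centre (109,191); tool handle top around (519,80).

Run:
```python
from h import *
def f(pts,x0,y0,z): 
    p=(np.array(pts,float)+.5)/6-.5+[x0,y0]; return px2w('top0',p,z)
pegs=f([[68,108],[265,118],[38,373],[235,383]],185,203,56.); print('pegs',pegs.round(1)[:,:2].tolist(),'mean',pegs.mean(0).round(1))
e=f([[172,67]],185,203,56.)[0]; s=f([[118,430]],185,203,70.)[0]; print('endpeg',e.round(1),'stop',s.round(1))
d=(e-s);print('nest yaw',np.degrees(np.arctan2(d[1],d[0])), np.hypot(d[0],d[1]))
d=pegs[0]+pegs[1]-pegs[2]-pegs[3];print('yaw pegs',np.degrees(np.arctan2(d[1],d[0])))
b=f([[109,191]],300,210,38.)[0];print('bore',b.round(1))
ed=f([[183,48],[203,350]],300,210,[30.,30.]);d=ed[0]-ed[1];print('plate yaw',np.degrees(np.arctan2(d[1],d[0])),ed.round(1).tolist())
t=f([[519-390,82]],320,130,103.)[0];print('handle top',t.round(1))
c=f([[514-390,147]],320,130,43.)[0];print('collar',c.round(1))
st=f([[430-390,98],[568-390,74],[595-390,200],[457-390,227]],320,130,40.);print('stand',st.round(1).tolist(),st.mean(0))
r=f([[502-390,40],[660-390,88],[585-390,405],[422-390,355]],400,205,0.);print('rackbase',r.round(1).tolist(),r.mean(0))
l=f([[500-390,312],[578-390,332]],400,205,30.3);print('rail bottoms',l.round(1).tolist())
for u in ([590,75],[672,105]):
  for z in (90,110,120): print(z,f([[u[0]-390,u[1]]],400,205,float(z)).round(1))
l=f([[470-390,330],[588-390,365]],400,205,33.);print('ledge front',l.round(1).tolist())
l=f([[470-390,310],[590-390,345]],400,205,33.);print('ledge back',l.round(1).tolist())
```

```text
pegs [[524.9, 258.9], [522.4, 190.7], [435.2, 262.4], [433.3, 195.6]] mean [479.  226.9  56. ]
endpeg [539.6 223.9  56. ] stop [416.7 230.   70. ]
nest yaw -2.857081472400126 123.03773615547608
yaw pegs -2.7079537983647675
bore [487.8   9.2  38. ]
plate yaw 4.171927760919084 [[539.0, -15.8, 30.0], [434.8, -23.3, 30.0]]
handle top [677.3 -35.7 103. ]
collar [674.5 -36.3  43. ]
stand [[693.7, -6.2, 40.0], [703.4, -55.9, 40.0], [656.0, -65.3, 40.0], [645.4, -16.3, 40.0]] [674.6220598  -35.93496327  40.        ]
rackbase [[559.8, -208.9, 0.0], [542.5, -266.4, 0.0], [428.5, -233.8, 0.0], [446.0, -176.0, 0.0]] [ 494.21106015 -221.26817695    0.        ]
rail bottoms [[458.9, -197.6, 30.3], [452.2, -224.5, 30.3]]
90 [[ 531.5 -216.8   90. ]]
110 [[ 528.  -211.5  110. ]]
120 [[ 526.3 -208.8  120. ]]
90 [[ 521.7 -243.6   90. ]]
110 [[ 518.5 -237.6  110. ]]
120 [[ 516.9 -234.6  120. ]]
ledge front [[452.6, -186.4, 33.0], [440.8, -226.9, 33.0]]
ledge back [[459.4, -186.7, 33.0], [447.6, -227.8, 33.0]]
```

Run:
```python
from h import *
t,r=pose(); P=np.array(camera_model('wrist')['pose']); print((r.inv().apply(P[:3,3]-t)).round(1),(r.inv().as_matrix()@P[:3,:3]).round(3).tolist())
goto([488,9,180],[np.pi,0,np.radians(4.2)])
```

```text
[  81.     0.4 -142.1] [[0.0, 0.951, 0.309], [1.0, -0.001, 0.001], [0.001, 0.309, -0.951]]
xyz now-axes [ 0.4743 -0.4099  0.0512] goal-axes [ 0.3921 -0.4893  0.0506] twist [-0.08  0.   10.46]
```

```bash
python3 -m handwheel '{"twist":[[0,0,10.4],[0,0,0],[0,0,0],[0,0,0],[0,0,0],[0,0,0],[0,0,0],[0,0,0],[0,0,0],[0,0,0]],"xyz":[[0,0,0],[0.033,-0.041,0.004],[0.033,-0.041,0.004],[0.033,-0.041,0.004],[0.033,-0.041,0.004],[0.033,-0.041,0.004],[0.033,-0.041,0.004],[0.033,-0.041,0.004],[0.033,-0.041,0.004],[0.033,-0.041,0.004]],"fingers":[1,1,1,1,1,1,1,1,1,1]}' 40
python3 -m handwheel '{"twist":[[0,0,0],[0,0,0],[0,0,0],[0,0,0]],"xyz":[[0.033,-0.041,0.005],[0.033,-0.041,0.005],[0.03,-0.04,0.005],[0,0,0]],"fingers":[1,1,1,1]}'
python3 - <<'E'
from h import *
im=snap('wrist','w1'); goto([488,9,180],[np.pi,0,np.radians(4.2)])
cv2.imwrite('pics/w1v.png',np.clip(im[:,:,::-1]*1.3,0,255))
E
```

```text
time: 1.35
tool_pos: [402.3, -116.2, 195.0]
eef_rot: [3.141, -0.0, 0.074]
contact_force: [0.6, -0.2, 0.3]
gripper_width: 0.999
grasp_force: 0.0
time: 1.85
tool_pos: [488.7, 13.3, 179.0]
eef_rot: [-3.141, 0.002, 0.078]
contact_force: [0.7, -0.0, -0.3]
gripper_width: 1.0
grasp_force: 0.0
xyz now-axes [-0.0004  0.0028 -0.0006] goal-axes [-0.0004  0.0028 -0.0006] twist [0.   0.12 0.2 ][ WARN:0@0.538] global loadsave.cpp:1063 imwrite_ Unsupported depth image for selected encoder is fallbacked to CV_8U.
```

View pics/w1v.png

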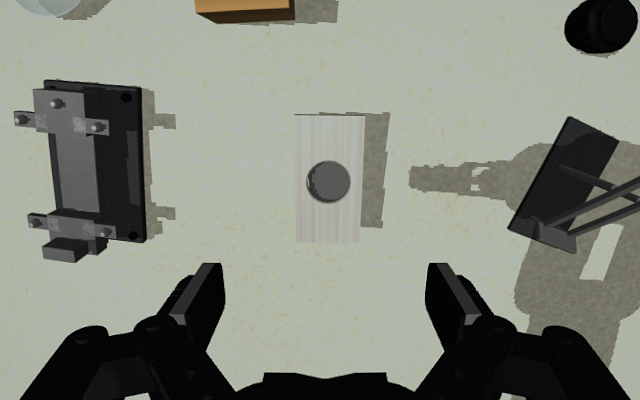

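The wrist view shows the plate, corners (295,114), (364,116), (359,242), (297,241), and the bore around (328,181).

Run:
```python
from h import *
c=px2w('w1',[[295,114],[364,116],[359,242],[297,241]],38.); print(c.round(1).tolist(),c.mean(0).round(1)); print('bore',px2w('w1',[[328,181]],38.).round(1))
d=c[0]+c[1]-c[2]-c[3];print(np.degrees(np.arctan2(d[1],d[0])),np.hypot(d[0],d[1])/2, np.hypot(*(c[0]-c[1])[:2]),np.hypot(*(c[2]-c[3])[:2]))
g=cv2.cvtColor(load('w1')['im'],cv2.COLOR_RGB2GRAY)
m=(g[100:260,280:400]>168).astype(np.uint8); n,l,s,_=cv2.connectedComponentsWithStats(m); k=1+s[1:,4].argmax()
cn=max(cv2.findContours((l==k).astype(np.uint8),0,1)[0],key=cv2.contourArea)
print(s[k],cv2.boxPoints(cv2.minAreaRect(cn)).round(1).tolist())
b=(g[150:215,295:362]<140).astype(np.uint8);n,l,s,ce=cv2.connectedComponentsWithStats(b);k=1+s[1:,4].argmax();print(s[k],ce[k]+[295,150])
```

```text
[[543.6, 41.2, 38.0], [546.4, -12.9, 38.0], [438.1, -20.7, 38.0], [434.7, 33.6, 38.0]] [490.7  10.3  38. ]
bore [[491.3  10.9  38. ]]
4.058739822443472 108.84644477334021 54.16372977573383 54.446623572598114Traceback (most recent call last):
  File "<stdin>", line 5, in <module>
ValueError: attempt to get argmax of an empty sequence
```

```bash
python3 -m handwheel '{"twist":[[0,0,0],[0,0,0],[0,0,0],[0,0,0]],"xyz":[[0.0023,0.0017,0.04],[0,0,0.04],[0,0,0.04],[0,0,0]],"fingers":[1,1,1,1]}'
python3 -c "
from h import *
goto([490.7,10.3,12],[np.pi,0,np.radians(4.1)])"
```

```text
time: 2.4
tool_pos: [488.2, 8.4, 57.6]
eef_rot: [-3.141, 0.007, 0.073]
contact_force: [0.6, -0.2, 0.9]
gripper_width: 0.995
grasp_force: 0.0
xyz now-axes [ 0.0029 -0.0017  0.0456] goal-axes [ 0.0026 -0.0017  0.0456] twist [-0.03  0.38  0.07]
```

```bash
python3 -m handwheel '{"twist":[[0,0,0],[0,0,0],[0,0,0],[0,0,0]],"xyz":[[0.0022,-0.0017,0.023],[0,0,0.0226],[0,0,0],[0,0,0]],"fingers":[1,1,1,1]}'
python3 -c "
from h import *
goto([490.7,10.3,12],[np.pi,0,np.radians(4.1)])"
```

```text
time: 2.9
tool_pos: [494.0, 10.8, 16.9]
eef_rot: [3.141, -0.003, 0.074]
contact_force: [0.4, 0.7, -0.0]
gripper_width: 1.001
grasp_force: 0.0
xyz now-axes [-0.0033  0.0003  0.0048] goal-axes [-0.0033  0.0003  0.0049] twist [ 0.03 -0.17  0.13]
```

```bash
for i in 1 2; do python3 -m handwheel '{"twist":[[0,0,0],[0,0,0]],"xyz":[[0,0,0],[0,0,0]],"fingers":[1,1]}' | head -3;done
```

```text
time: 3.15
tool_pos: [493.3, 11.1, 15.6]
eef_rot: [3.141, -0.001, 0.074]
time: 3.4
tool_pos: [492.8, 11.2, 14.7]
eef_rot: [3.141, -0.0, 0.074]
```

```bash
python3 -m handwheel '{"twist":[[0,0,0],[0,0,0],[0,0,0],[0,0,0],[0,0,0],[0,0,0]],"xyz":[[0,0,0],[0,0,0],[0,0,0],[0,0,0],[0,0,0],[0,0,0]],"fingers":[-1,-1,-1,-1,-1,-1]}' 40
```

```text
time: 4.15
tool_pos: [493.0, 11.2, 14.9]
eef_rot: [3.141, -0.0, 0.074]
contact_force: [0.2, -0.7, 3.0]
gripper_width: 0.645
grasp_force: 42.7
```

```bash
python3 -m handwheel '{"twist":[[0,0,0],[0,0,0],[0,0,0],[0,0,7],[0,0,0],[0,0,0],[0,0,0],[0,0,0],[0,0,0]],"xyz":[[0,0,-0.02],[0,0,-0.045],[0,0,-0.045],[0,-0.025,-0.045],[0,-0.035,0],[0,-0.035,0],[0,-0.01,0],[0,0,0],[0,0,0]],"fingers":[-1,-1,-1,-1,-1,-1,-1,-1,-1]}'
python3 - <<'E'
from h import *
im=snap('wrist','w2'); print(state()['tool_pos'],state()['eef_rot'])
cv2.imwrite('pics/w2v.png',cv2.resize(np.clip(im[100:300,60:340,::-1]*1.3,0,255).astype(np.uint8),(800,571),interpolation=cv2.INTER_CUBIC))
E
```

```text
time: 5.28
tool_pos: [494.7, 115.1, 169.4]
eef_rot: [3.141, 0.001, -0.049]
contact_force: [-0.6, 0.2, -1.7]
gripper_width: 0.646
grasp_force: 42.9
[494.80538861 115.12573718 169.48804732] [ 3.14119618e+00  2.97318503e-04 -4.90928513e-02]
```

View pics/w2v.png

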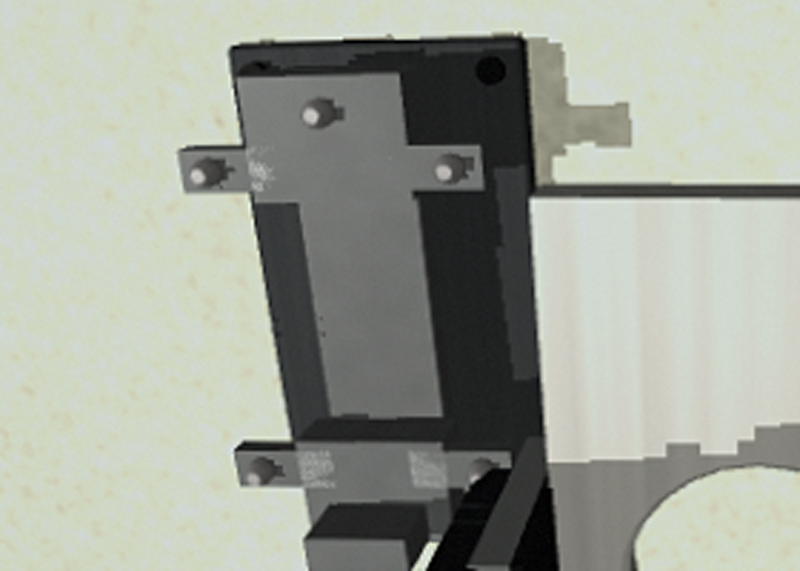

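The nest's pegs appear (crop) at (198,174), (443,168), (316,115), (258,472) and (480,466). The held plate's far edge is at v≈192.

Run:
```python
from h import *
def f(p,z): return px2w('w2',(np.array(p,float)+.5)/2.857-.5+[60,100],z)
pg=f([[198,174],[443,168],[258,472],[480,466],[316,115]],56.); print(pg.round(1).tolist(),pg[:4].mean(0))
d=pg[0]+pg[1]-pg[2]-pg[3];print('yaw',np.degrees(np.arctan2(d[1],d[0])))
t,r=pose(); print(t)
pl=f([[537,193],[800,187]],t[2]+23.); print('plate far corner rel tool',(r.inv().apply(pl-t)).round(1))
# also from w1
# bore centre in hand: full-image guess
im=load('w2')['im']; cv2.imwrite('pics/w2b.png',np.clip(im[:,:,::-1]*1.3,0,255).astype(np.uint8))
print(w2px('w2',[t+r.apply([0,0,-23]), t+r.apply([55,0,-23]),t+r.apply([55,-28,-23])]))
```

```text
[[528.4, 261.4, 56.0], [526.3, 195.1, 56.0], [440.3, 263.2, 56.0], [440.0, 197.1, 56.0], [541.9, 226.4, 56.0]] [483.74534898 229.21422417  56.        ]
yaw -1.259320297448623
[494.80538861 115.12573718 169.48804732]
plate far corner rel tool [[ 53.  -26.8 -23. ]
 [ 53.8   5.  -23. ]]
[[324.98564774 299.25263025]
 [325.14752084 161.58232424]
 [243.70227839 161.66022685]]
```

View pics/w2b.png

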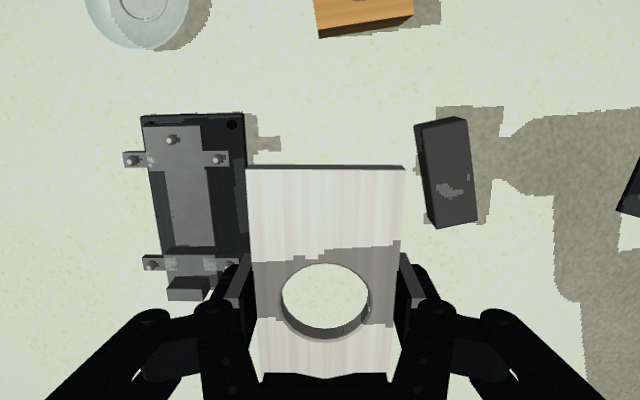

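```bash
python3 -m handwheel '{"twist":[[0,0,-0.5],[0,0,0],[0,0,0],[0,0,0],[0,0,0],[0,0,0],[0,0,0],[0,0,0]],"xyz":[[-0.006,-0.039,0],[-0.005,-0.038,0.02],[-0.0046,-0.0357,0.03],[0,0,0.035],[0,0,0.025],[0,0,0],[0,0,0],[0,0,0]],"fingers":[-1,-1,-1,-1,-1,-1,-1,-1]}'
python3 - <<'E'
from h import *
im=snap('wrist','w3'); t,r=pose();print(t,r.as_euler('xyz'))
cv2.imwrite('pics/w3v.png',cv2.resize(np.clip(im[100:360,150:500,::-1]*1.3,0,255).astype(np.uint8),(800,594),interpolation=cv2.INTER_CUBIC))
E
```

```text
time: 6.32
tool_pos: [484.9, 229.3, 61.3]
eef_rot: [-3.141, -0.003, -0.04]
contact_force: [0.5, 0.4, -0.4]
gripper_width: 0.648
grasp_force: 43.0
[484.79356873 229.36619339  61.11746143] [-3.14069043e+00 -2.29901952e-03 -3.95720504e-02]
```

View pics/w3v.png

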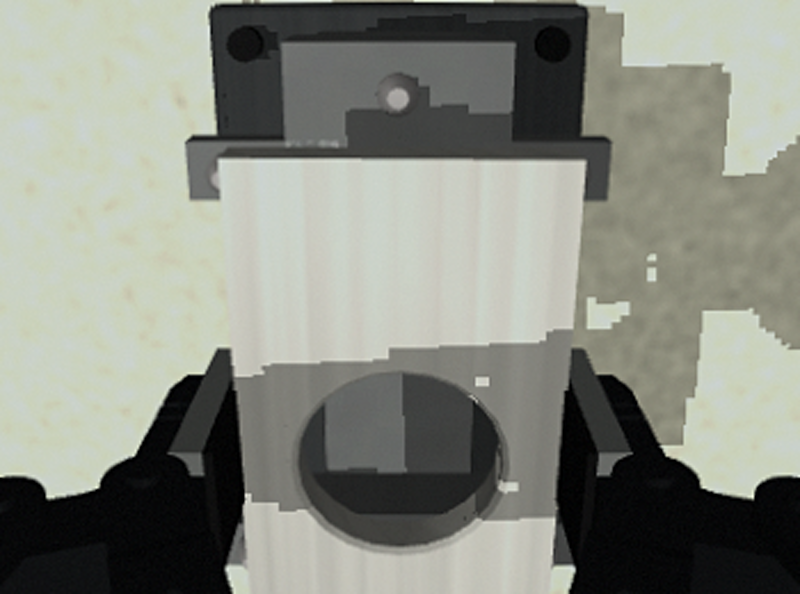

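Run:
```python
from h import *
from scipy.optimize import least_squares
t,r=np.array([484.79,229.37,61.12]),R.from_euler('xyz',[-3.14069,-.0023,-.03957])
def n(p): return (np.array(p,float)+.5)/2.2857-.5+[150,100]
T=lambda X:(r.inv().apply(X-t)).round(2)
print('peg',T(px2w('w3',n([[398,98]]),56.)),px2w('w3',n([[398,98]]),56.).round(1))
print('padbar near corners z50',T(px2w('w3',n([[188,199],[610,199],[190,140],[610,140]]),50.)).tolist())
print('pad end',T(px2w('w3',n([[283,42],[516,42]]),50.)).tolist())
print('plate far',T(px2w('w3',n([[218,160],[585,158]]),t[2]+23.)).tolist())
# bore rim on top face: fit centre(x,y) and height
rim=n([[298,460],[509,458],[402,371],[402,552]])
a=np.arctan2
def res(p):
    X=t+r.apply(np.c_[p[0]+18*np.cos(th),p[1]+18*np.sin(th),np.full(72,p[2])])
    q=w2px('w3',X); return [q[:,0].min()-rim[0,0],q[:,0].max()-rim[1,0],q[:,1].min()-rim[2,1],q[:,1].max()-rim[3,1]]
th=np.linspace(0,2*np.pi,72,endpoint=False)
s=least_squares(res,[-2,0,-23]);print('bore in tool',s.x.round(2),np.round(s.fun,2))
s=least_squares(lambda p:res([p[0],p[1],-23]),[-2,0]);print('bore in tool',s.x.round(2),np.round(s.fun,2))
```

```text
peg [[57.05 -0.49  5.25]] [[541.8 227.6  56. ]]
padbar near corners z50 [[36.03, -42.26, 11.24], [36.12, 41.57, 11.17], [47.98, -40.94, 11.27], [48.04, 40.64, 11.19]]
pad end [[66.63, -22.02, 11.29], [66.65, 21.55, 11.25]]
plate far [[52.24, -27.77, -22.85], [52.6, 28.01, -22.9]]
bore in tool [ -0.22   0.53 -25.6 ] [-0.26  0.26  0.3  -0.33]
bore in tool [-1.93  0.54] [ 0.74 -0.74  1.   -1.3 ]
```

Plate is over the nest within about 1 mm (end peg at (398,98), plate edge at row 159); descending.

```bash
python3 -m handwheel '{"twist":[[0,0,0],[0,0,0],[0,0,0],[0,0,0],[0,0,0],[0,0,0],[0,0,0]],"xyz":[[-0.0004,-0.0004,0.006],[0,0,0.006],[0,0,0.006],[0,0,0.002],[0,0,0],[0,0,0],[0,0,0]],"fingers":[-1,-1,-1,-1,-1,-1,-1]}'
```

```text
time: 7.25
tool_pos: [483.7, 229.8, 39.9]
eef_rot: [-3.141, -0.0, -0.039]
contact_force: [0.4, -0.9, -0.8]
gripper_width: 0.646
grasp_force: 43.0
```

```bash
python3 -m handwheel '{"twist":[[0,0,0],[0,0,0],[0,0,0],[0,0,0]],"xyz":[[0.0005,0,0.002],[0,0,0.002],[0,0,0.0],[0,0,0]],"fingers":[-1,-1,-1,-1]}'; python3 -m handwheel '{"twist":[[0,0,0],[0,0,0]],"xyz":[[0,0,0],[0,0,0]],"fingers":[-1,-1]}'
```

```text
time: 7.75
tool_pos: [484.1, 229.7, 35.7]
eef_rot: [3.142, 0.0, -0.039]
contact_force: [-0.0, -0.8, -0.2]
gripper_width: 0.644
grasp_force: 43.0
time: 8.0
tool_pos: [484.1, 229.7, 35.7]
eef_rot: [3.142, -0.0, -0.039]
contact_force: [-0.6, -0.1, -1.4]
gripper_width: 0.646
grasp_force: 43.0
```

```bash
python3 -m handwheel '{"twist":[[0,0,0],[0,0,0],[0,0,0],[0,0,0]],"xyz":[[0,0,0.0015],[0,0,0],[0,0,0],[0,0,0]],"fingers":[-1,-1,-1,-1]}'; python3 -m handwheel '{"twist":[[0,0,0],[0,0,0],[0,0,0],[0,0,0]],"xyz":[[0,0,0.0015],[0,0,0],[0,0,0],[0,0,0]],"fingers":[-1,-1,-1,-1]}'
```

```text
time: 8.5
tool_pos: [484.2, 229.8, 34.4]
eef_rot: [-3.141, -0.0, -0.039]
contact_force: [-1.3, 0.1, 0.7]
gripper_width: 0.645
grasp_force: 43.3
time: 9.0
tool_pos: [484.2, 229.7, 32.8]
eef_rot: [-3.142, -0.0, -0.039]
contact_force: [1.3, 0.6, 2.0]
gripper_width: 0.642
grasp_force: 43.3
```

```bash
python3 -m handwheel '{"twist":[[0,0,0],[0,0,0],[0,0,0],[0,0,0],[0,0,0],[0,0,0],[0,0,0],[0,0,0],[0,0,0]],"xyz":[[0,0,0],[0,0,0],[0,0,0],[0,0,0],[0,0,-0.03],[0,0,-0.04],[0,0,-0.04],[0,0,-0.035],[0,0,0]],"fingers":[0.6,0.8,1,1,1,1,1,1,1]}'
python3 - <<'E'
from h import *
im=snap('wrist','w4'); t,r=pose();print(t,r.as_euler('xyz'))
cv2.imwrite('pics/w4v.png',cv2.resize(np.clip(im[80:300,170:480,::-1]*1.3,0,255).astype(np.uint8),(800,568),interpolation=cv2.INTER_CUBIC))
E
```

```text
time: 10.12
tool_pos: [485.4, 230.2, 181.2]
eef_rot: [-3.139, -0.006, -0.039]
contact_force: [0.7, 0.8, -0.2]
gripper_width: 1.002
grasp_force: 0.0
[484.5527958  229.93036738 178.77238922] [-3.14063438e+00 -2.35298373e-03 -3.90653006e-02]
```

View pics/w4v.png

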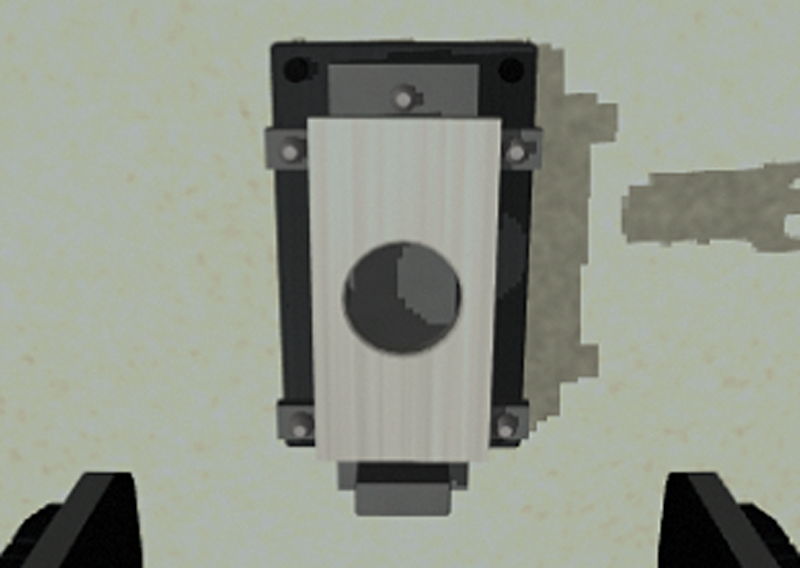

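Plate is seated between all the pegs, bore centre at crop (402,298), stop at (403,499). Going to the tool.

```bash
python3 -m handwheel '{"twist":[[0,0,0],[0,0,0],[0,0,0],[0,0,0],[0,0,0],[0,0,0],[0,0,0],[0,0,0],[0,0,0],[0,0,0]],"xyz":[[0.029,0.0368,0],[0.029,0.0368,0],[0.029,0.0368,0],[0.029,0.0368,0],[0.029,0.0368,0],[0.029,0.0368,0],[0.029,0.0368,0],[0,0,0],[0,0,0],[0,0,0]],"fingers":[1,1,1,1,1,1,1,1,1,1]}'
python3 - <<'E'
from h import *
im=snap('wrist','w5'); t,r=pose();print(t,r.as_euler('xyz'))
print(w2px('w5',[[677,-35,103],[677,-35,43],[677,-35,40]]).round())
n=lambda p:(np.array(p,float)+.5)/2.5806-.5+[170,80]
T,Q=np.array([484.55,229.93,178.77]),R.from_euler('xyz',[-3.1406,-.00235,-.03907])
b=px2w('w4',n([[402,298]]),58.);print('bore',b.round(1),Q.inv().apply(b-T).round(2))
pk=px2w('w4',n([[290,152],[517,152],[300,425],[508,425],[403,99]]),56.);print(pk.round(1).tolist(),pk[:4].mean(0).round(1)); s=px2w('w4',n([[403,499]]),70.);print('stop',s.round(1),pk[4]-s)
cv2.imwrite('pics/w5v.png',np.clip(im[:,:,::-1]*1.5,0,255).astype(np.uint8))
E
```

```text
time: 11.42
tool_pos: [676.4, -34.4, 177.5]
eef_rot: [-3.141, 0.001, -0.038]
contact_force: [0.3, -0.1, -0.1]
gripper_width: 0.998
grasp_force: 0.0
[676.45565259 -34.43438968 177.81288136] [-3.14152851e+00  6.19556710e-05 -3.76608886e-02]
[[326. 211.]
 [326. 186.]
 [326. 185.]]
bore [[482.3 230.3  58. ]] [[ -2.56  -0.18 120.76]]
[[527.7, 261.4, 56.0], [525.2, 195.0, 56.0], [440.1, 264.8, 56.0], [437.6, 197.9, 56.0], [541.7, 227.8, 56.0]] [482.6 229.8  56. ]
stop [[419.9 232.4  70. ]] [[121.73889454  -4.58251497 -14.        ]]
```

View pics/w5v.png

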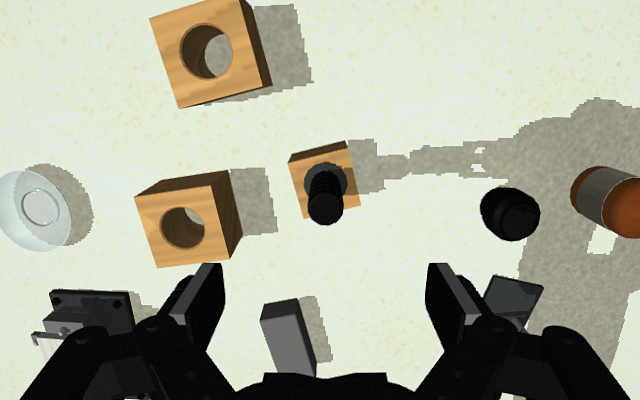

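The tool's handle cap shows at about (326,207) and its collar about (326,184), as predicted to within 2 mm.

Run:
```python
from h import *
print(px2w('w5',[[326,207.5],[326,184.5]],[103.,43.]).round(1))
g=cv2.cvtColor(load('w5')['im'],cv2.COLOR_RGB2GRAY)[185:230,300:352]; print(g[::4,::4])
m=(g<22).astype(np.uint8);c=max(cv2.findContours(m,0,1)[0],key=cv2.contourArea)[:,0]+[300,185]
low=c[c[:,1]>206];print(c.min(0),c.max(0),low[:,0].min(),low[:,0].max())
goto([678,-35,57],[np.pi,0,-.0377])
```

```text
[[679.6 -35.2 103. ]
 [677.9 -35.3  43. ]]
[[ 99  46  38   6   5   8   3   6   3   5   9  24  64]
 [102  80  40   8   4  11   7   7   3   2   4  23  63]
 [111 114  39   9   3   5  12   7   3   1   5  31  66]
 [110 104  56   2  15   9  13  11  12  11   2 112 110]
 [ 96 100  29  15  12  12  10  10  10  11   5 111 108]
 [109 106  18  12  11  12  10  10   8  10   6 109 112]
 [150 108  26  12   8  10  11  11   9   7   5 140 157]
 [156 109  63  11  12  10  11   9  10  12   7 159 157]
 [157 112 125   5   9  11   7  10   9  10  80 156 157]
 [156 155 156 162   6  10  10  11  11  17 157 155 157]
 [156 156 156 156 156 125 121  83 160 157 156 156 155]
 [156 156 156 158 155 156 156 156 156 155 158 156 156]]
[308 185] [342 224] 308 342
xyz now-axes [0.0016 0.0005 0.1208] goal-axes [0.0016 0.0005 0.1208] twist [-0.  0.  0.]
```

```bash
python3 -m handwheel '{"twist":[[0,0,0],[0,0,0],[0,0,0],[0,0,0],[0,0,0],[0,0,0],[0,0,0],[0,0,0]],"xyz":[[0.0024,0.0007,0.04],[0,0,0.04],[0,0,0.03],[0,0,0.0108],[0,0,0],[0,0,0],[0,0,0],[0,0,0]],"fingers":[1,1,1,1,1,1,1,1]}'
```

```text
time: 12.48
tool_pos: [679.6, -36.5, 57.8]
eef_rot: [3.141, -0.001, -0.039]
contact_force: [-0.5, -0.3, -0.4]
gripper_width: 0.999
grasp_force: 0.0
```

```bash
python3 -m handwheel '{"twist":[[0,0,0],[0,0,0],[0,0,0],[0,0,0],[0,0,0],[0,0,0],[0,0,0],[0,0,0]],"xyz":[[-0.0006,-0.001,0],[0,0,0],[0,0,0],[0,0,0],[0,0,0],[0,0,0],[0,0,0],[0,0,0]],"fingers":[-1,-1,-1,-1,-1,-1,-1,-1]}' 40; python3 -m handwheel '{"twist":[[0,0,0],[0,0,0]],"xyz":[[0,0,0],[0,0,0]],"fingers":[-1,-1]}'
```

```text
time: 13.48
tool_pos: [678.7, -35.4, 56.9]
eef_rot: [3.141, -0.0, -0.039]
contact_force: [-0.4, 0.4, 1.2]
gripper_width: 0.269
grasp_force: 39.3
time: 13.72
tool_pos: [678.7, -35.4, 57.0]
eef_rot: [3.141, -0.0, -0.039]
contact_force: [0.2, 0.6, -0.4]
gripper_width: 0.274
grasp_force: 39.3
```

```bash
python3 -m handwheel '{"twist":[[0,0,0],[0,0,0],[0,0,0],[0,0,0],[0,0,0],[0,0,0],[0,0,0],[0,0,0],[0,0,0],[0,0,0]],"xyz":[[0,0,0],[0,0,-0.015],[0,0,-0.025],[0,0,-0.03],[0,0,-0.023],[-0.0272,-0.0322,0],[-0.0272,-0.0322,0],[-0.0272,-0.0322,0],[-0.0272,-0.0322,0],[-0.0272,-0.0322,0]],"fingers":[-1,-1,-1,-1,-1,-1,-1,-1,-1,-1]}' 100
python3 -m handwheel '{"twist":[[0,0,0],[0,0,0],[0,0,0],[0,0,0],[0,0,0],[0,0,0],[0,0,0]],"xyz":[[-0.0272,-0.0322,0],[-0.0272,-0.0322,0],[-0.0272,-0.0322,0.0],[0,0,0.02],[0,0,0.02],[0,0,0],[0,0,0]],"fingers":[-1,-1,-1,-1,-1,-1,-1]}'
python3 -m handwheel '{"twist":[[0,0,0],[0,0,0],[0,0,0]],"xyz":[[0,0,0],[0,0,0],[0,0,0]],"fingers":[-1,-1,-1]}'
python3 - <<'E'
from h import *
snap('wrist','w6');t,r=pose();print(t,r.as_euler('xyz'));goto([471.2,230.3,100],[np.pi,0,-.0367])
# visible handle top check: expected pixels of handle top rim / bore
X=lambda c,R_,z:[t+r.apply([c[0]+R_*np.cos(a),c[1]+R_*np.sin(a),z]) for a in np.linspace(0,2*np.pi,8,endpoint=False)]
print(w2px('w6',[t+[0,0,46],t+[0,0,-39],[482.2,229.9,58]]).round(1))
E
```

```text
time: 14.98
tool_pos: [548.1, 131.8, 150.8]
eef_rot: [-3.141, -0.001, -0.039]
contact_force: [0.1, 0.2, -1.9]
gripper_width: 0.263
grasp_force: 97.9
time: 15.85
tool_pos: [471.8, 230.6, 111.1]
eef_rot: [-3.141, -0.001, -0.039]
contact_force: [-0.2, -0.5, -1.4]
gripper_width: 0.26
grasp_force: 98.0
time: 16.23
tool_pos: [471.4, 230.5, 110.2]
eef_rot: [-3.142, -0.0, -0.039]
contact_force: [-0.8, 0.3, -0.8]
gripper_width: 0.262
grasp_force: 98.0
[471.38889278 230.47227794 110.04996986] [-3.14158682e+00 -2.62949242e-04 -3.92467834e-02]
xyz now-axes [-0.0002  0.0002  0.01  ] goal-axes [-0.0002  0.0002  0.01  ] twist [-0.   -0.02 -0.15]
[[325.  338.8]
 [325.  234.6]
 [325.3 208.4]]
```

```bash
python3 -m handwheel '{"twist":[[0,0,0],[0,0,0],[0,0,0],[0,0,0],[0,0,0],[0,0,0]],"xyz":[[-0.0002,0.0002,0.006],[0,0,0.006],[0,0,0],[0,0,0],[0,0,0],[0,0,0]],"fingers":[-1,-1,-1,-1,-1,-1]}'
python3 -m handwheel '{"twist":[[0,0,0],[0,0,0],[0,0,0],[0,0,0],[0,0,0],[0,0,0],[0,0,0]],"xyz":[[0,0,0.002],[0,0,0.002],[0,0,0.002],[0,0,0.002],[0,0,0],[0,0,0],[0,0,0]],"fingers":[-1,-1,-1,-1,-1,-1,-1]}'; python3 -c "
from h import *
goto([471.2,230.3,89],[np.pi,0,-.0367])"
```

```text
time: 17.02
tool_pos: [471.2, 230.3, 98.0]
eef_rot: [-3.142, -0.0, -0.039]
contact_force: [-0.3, -0.2, -0.4]
gripper_width: 0.257
grasp_force: 98.0
time: 17.9
tool_pos: [471.2, 230.3, 90.0]
eef_rot: [-3.142, -0.0, -0.039]
contact_force: [0.4, 0.0, 1.6]
gripper_width: 0.257
grasp_force: 98.0
xyz now-axes [-0.     0.     0.001] goal-axes [-0.     0.     0.001] twist [-0.   -0.02 -0.14]
```

```bash
python3 -m handwheel '{"twist":[[0,0,0],[0,0,0],[0,0,0],[0,0,0],[0,0,0],[0,0,0],[0,0,0],[0,0,0],[0,0,0]],"xyz":[[0,0,0.001],[0,0,0],[0,0,0],[0.0001,-0.0014,0],[0.0003,-0.0014,0],[0.0005,-0.0014,0],[0.0006,-0.0013,0],[0.0008,-0.0012,0],[0.0009,-0.0011,0]],"fingers":[-1,-1,-1,-1,-1,-1,-1,-1,-1]}'
python3 -m handwheel '{"twist":[[0,0,0],[0,0,0],[0,0,0],[0,0,0],[0,0,0],[0,0,0]],"xyz":[[0.0011,-0.0009,0],[0.0012,-0.0008,0],[0.0013,-0.0006,0],[0.0014,-0.0005,0],[0.0014,-0.0003,0],[0.0014,-0.0001,0]],"fingers":[-1,-1,-1,-1,-1,-1]}'
```

```text
time: 19.02
tool_pos: [474.6, 238.0, 88.8]
eef_rot: [3.141, 0.0, -0.039]
contact_force: [-0.8, -2.3, 1.7]
gripper_width: 0.254
grasp_force: 97.9
time: 19.77
tool_pos: [482.5, 240.9, 88.8]
eef_rot: [3.142, 0.0, -0.039]
contact_force: [-2.1, -1.8, 1.4]
gripper_width: 0.259
grasp_force: 97.9
```

```bash
python3 -m handwheel '{"twist":[[0,0,0],[0,0,0],[0,0,0],[0,0,0],[0,0,0],[0,0,0]],"xyz":[[0.0014,0.0001,0],[0.0014,0.0003,0],[0.0014,0.0005,0],[0.0013,0.0006,0],[0.0012,0.0008,0],[0.0011,0.0009,0]],"fingers":[-1,-1,-1,-1,-1,-1]}'
python3 -m handwheel '{"twist":[[0,0,0],[0,0,0],[0,0,0],[0,0,0],[0,0,0],[0,0,0]],"xyz":[[0.0009,0.0011,0],[0.0008,0.0012,0],[0.0006,0.0013,0],[0.0005,0.0014,0],[0.0003,0.0014,0],[0.0001,0.0014,0]],"fingers":[-1,-1,-1,-1,-1,-1]}'
```

```text
time: 20.52
tool_pos: [490.2, 237.4, 88.9]
eef_rot: [-3.141, 0.0, -0.039]
contact_force: [-2.1, -0.5, 2.5]
gripper_width: 0.249
grasp_force: 97.9
time: 21.28
tool_pos: [493.2, 229.5, 89.0]
eef_rot: [-3.141, -0.0, -0.039]
contact_force: [-1.3, 1.1, 0.4]
gripper_width: 0.264
grasp_force: 97.9
```

```bash
python3 -m handwheel '{"twist":[[0,0,0],[0,0,0],[0,0,0],[0,0,0],[0,0,0],[0,0,0]],"xyz":[[-0.0001,0.0014,0.0005],[-0.0003,0.0014,0],[-0.0005,0.0014,0],[-0.0006,0.0013,0],[-0.0008,0.0012,0],[-0.0009,0.0011,0]],"fingers":[-1,-1,-1,-1,-1,-1]}'
python3 -m handwheel '{"twist":[[0,0,0],[0,0,0],[0,0,0],[0,0,0],[0,0,0],[0,0,0]],"xyz":[[-0.0011,0.0009,0],[-0.0012,0.0008,0],[-0.0013,0.0006,0],[-0.0014,0.0005,0],[-0.0014,0.0003,0],[-0.0014,0.0001,0]],"fingers":[-1,-1,-1,-1,-1,-1]}'
```

```text
time: 22.02
tool_pos: [489.7, 221.7, 88.5]
eef_rot: [-3.142, -0.0, -0.039]
contact_force: [0.1, 2.8, 1.4]
gripper_width: 0.257
grasp_force: 97.8
time: 22.78
tool_pos: [481.7, 218.8, 88.4]
eef_rot: [3.141, -0.0, -0.039]
contact_force: [2.0, 0.9, 1.7]
gripper_width: 0.252
grasp_force: 97.8
```

```bash
python3 -m handwheel '{"twist":[[0,0,0],[0,0,0],[0,0,0],[0,0,0],[0,0,0],[0,0,0]],"xyz":[[-0.0014,-0.0001,0],[-0.0014,-0.0003,0],[-0.0014,-0.0005,0],[-0.0013,-0.0006,0],[-0.0012,-0.0008,0],[-0.0011,-0.0009,0]],"fingers":[-1,-1,-1,-1,-1,-1]}'
python3 -m handwheel '{"twist":[[0,0,0],[0,0,0],[0,0,0],[0,0,0],[0,0,0],[0,0,0],[0,0,0],[0,0,0],[0,0,0]],"xyz":[[-0.0009,-0.0011,0],[-0.0008,-0.0012,0],[-0.0006,-0.0013,0],[-0.0005,-0.0014,0],[-0.0003,-0.0014,0],[-0.0001,-0.0014,0],[0,0,0],[0,0,0],[0,0,0]],"fingers":[-1,-1,-1,-1,-1,-1,-1,-1,-1]}'
python3 -c "
from h import *
print(state()['contact_force']);goto([678.7,-35.4,150],[np.pi,0,-.039])"
```

```text
time: 23.52
tool_pos: [473.9, 222.3, 88.4]
eef_rot: [3.141, -0.0, -0.039]
contact_force: [2.5, -0.0, 1.2]
gripper_width: 0.257
grasp_force: 97.9
time: 24.65
tool_pos: [471.0, 230.4, 88.4]
eef_rot: [-3.141, 0.0, -0.039]
contact_force: [1.8, 1.0, 1.8]
gripper_width: 0.259
grasp_force: 97.9
[1.79981539 1.0309941  1.79970649]
xyz now-axes [ 0.2179  0.2575 -0.0617] goal-axes [ 0.2179  0.2575 -0.0616] twist [-0.01  0.01 -0.01]
```

```bash
python3 -m handwheel '{"twist":[[0,0,0],[0,0,0],[0,0,0],[0,0,0],[0,0,0],[0,0,0],[0,0,0],[0,0,0],[0,0,0],[0,0,0]],"xyz":[[0,0,-0.012],[0,0,-0.025],[0,0,-0.025],[0.0272,0.0322,0],[0.0272,0.0322,0],[0.0272,0.0322,0],[0.0272,0.0322,0],[0.0272,0.0322,0],[0.0272,0.0322,0],[0.0272,0.0322,0]],"fingers":[-1,-1,-1,-1,-1,-1,-1,-1,-1,-1]}'
python3 -m handwheel '{"twist":[[0,0,0],[0,0,0],[0,0,0],[0,0,0],[0,0,0],[0,0,0]],"xyz":[[0.0272,0.0322,0],[0,0,0.025],[0,0,0.02],[0,0,0],[0,0,0],[0,0,0]],"fingers":[-1,-1,-1,-1,-1,-1]}'
python3 - <<'E'
from h import *
t,r=pose();print(t);goto([678.7,-35.4,57],[np.pi,0,-.039])
im=snap('top','t2');d=w2px('t2',[t+[0,0,-39],t+[0,0,46]]);print(d.round(1))
m=snap('wrist','w7');print(w2px('w7',[t+r.apply([0,0,k]) for k in(20,39)]).round(1))
cv2.imwrite('pics/w7v.png',m[:,:,::-1])
E
```

```text
time: 25.9
tool_pos: [652.9, -3.2, 150.6]
eef_rot: [-3.141, 0.001, -0.039]
contact_force: [0.3, 0.6, -1.5]
gripper_width: 0.253
grasp_force: 98.0
time: 26.65
tool_pos: [678.9, -35.3, 107.0]
eef_rot: [3.141, -0.002, -0.039]
contact_force: [0.7, 0.0, -0.2]
gripper_width: 0.258
grasp_force: 98.1
[678.9460206  -35.29761162 107.01777802]
xyz now-axes [-0.0004  0.0001  0.05  ] goal-axes [-0.0002  0.0001  0.05  ] twist [ 0.01 -0.13  0.02]
[[340.2 148.2]
 [341.9 133.4]]
[[324.8 250.1]
 [324.8 234.7]]
```

```bash
python3 -m handwheel '{"twist":[[0,0,0],[0,0,0],[0,0,0],[0,0,0],[0,0,0],[0,0,0],[0,0,0],[0,0,0]],"xyz":[[-0.0003,0.0001,0.012],[0,0,0.01],[0,0,0],[0,0,0],[0,0,0.004],[0,0,0.004],[0,0,0.004],[0,0,0]],"fingers":[-1,-1,-1,-1,-1,-1,-1,-1]}'
python3 -m handwheel '{"twist":[[0,0,0],[0,0,0],[0,0,0],[0,0,0],[0,0,0],[0,0,0]],"xyz":[[0,0,0.004],[0,0,0.004],[0,0,0.004],[0,0,0.001],[0,0,0],[0,0,0]],"fingers":[-1,-1,-1,-1,-1,-1]}'
```

```text
time: 27.75
tool_pos: [677.8, -35.7, 70.7]
eef_rot: [3.142, 0.001, -0.039]
contact_force: [-0.2, -0.9, -1.0]
gripper_width: 0.26
grasp_force: 98.1
time: 28.5
tool_pos: [678.3, -35.7, 58.6]
eef_rot: [3.142, -0.0, -0.039]
contact_force: [-1.1, -0.1, -0.6]
gripper_width: 0.252
grasp_force: 98.1
```

Inserted cleanly; set the last millimetre and release.

```bash
python3 -m handwheel '{"twist":[[0,0,0],[0,0,0],[0,0,0],[0,0,0]],"xyz":[[0.0003,-0.0003,0.0014],[0,0,0],[0,0,0],[0,0,0]],"fingers":[-1,-1,-1,-1]}'
python3 -m handwheel '{"twist":[[0,0,0],[0,0,0],[0,0,0],[0,0,0],[0,0,0],[0,0,0],[0,0,0],[0,0,0],[0,0,0]],"xyz":[[0,0,0],[0,0,0],[0,0,0],[0,0,0],[0,0,-0.03],[0,0,-0.04],[0,0,-0.04],[0,0,-0.012],[0,0,0]],"fingers":[0.2,0.6,1,1,1,1,1,1,1]}' 40
python3 - <<'E'
from h import *
t,r=pose();print(t,r.as_euler('xyz'));snap('wrist','w8')
g=cv2.cvtColor(load('w8')['im'],cv2.COLOR_RGB2GRAY)[190:235,296:356]
m=(g<22).astype(np.uint8);c=max(cv2.findContours(m,0,1)[0],key=cv2.contourArea)[:,0]+[296,190]
print(c.min(0),c.max(0)); u=[(c[:,0].min()+c[:,0].max())/2+.0,c[:,1].max()-17.3];print(u,px2w('w8',[u],103.))
goto([484.7,229.9,180],[np.pi,0,-.0367])
E
```

```text
time: 29.0
tool_pos: [678.6, -35.4, 57.2]
eef_rot: [3.142, -0.0, -0.039]
contact_force: [0.7, 0.4, -0.5]
gripper_width: 0.262
grasp_force: 98.2
time: 30.12
tool_pos: [678.6, -35.4, 179.1]
eef_rot: [3.141, -0.001, -0.039]
contact_force: [0.7, -0.0, 0.2]
gripper_width: 1.002
grasp_force: 0.0
[678.58823394 -35.43742197 179.05930851] [ 3.14147177e+00 -7.70429965e-04 -3.91976481e-02]
[308 190] [343 227]
[np.float64(325.5), np.float64(209.7)] [[679.85640364 -35.81066967 103.        ]]
xyz now-axes [-0.2036 -0.2575 -0.0022] goal-axes [-0.203  -0.258  -0.0026] twist [-0.    0.11 -0.14]
```

```bash
python3 -m handwheel '{"twist":[[0,0,0],[0,0,0],[0,0,0],[0,0,0],[0,0,0],[0,0,0],[0,0,0],[0,0,0],[0,0,0],[0,0,0]],"xyz":[[-0.0254,-0.0322,0],[-0.0254,-0.0322,0],[-0.0254,-0.0322,0],[-0.0254,-0.0322,0],[-0.0254,-0.0322,0],[-0.0254,-0.0322,0],[-0.0254,-0.0322,0],[-0.0254,-0.0322,0],[0,0,0],[0,0,0]],"fingers":[1,1,1,1,1,1,1,1,1,1]}'
python3 - <<'E'
from h import *
im=snap('wrist','w9');t,r=pose();print(t,r.as_euler('xyz'))
def bore(fn):
    g=cv2.cvtColor(load(fn)['im'],cv2.COLOR_RGB2GRAY)[150:235,285:370]
    m=cv2.morphologyEx((g>115).astype(np.uint8),cv2.MORPH_OPEN,np.ones((3,3)))
    cs,h=cv2.findContours(m,cv2.RETR_CCOMP,1)
    c=max([c for c,k in zip(cs,h[0]) if k[3]>=0],key=cv2.contourArea,default=None)
    if c is None: print(g[::6,::6]);return
    e=cv2.fitEllipse(c);print(fn,e); u=np.array(e[0])+[285,150]; print(u,px2w(fn,[u],58.))
bore('w4');bore('w9')
goto([482.2,229.9,35],[np.pi,0,-.0367])
E
```

```text
time: 31.42
tool_pos: [485.2, 229.5, 177.5]
eef_rot: [3.14, 0.002, -0.039]
contact_force: [-0.1, -0.7, -1.1]
gripper_width: 0.999
grasp_force: 0.0
[485.5551858  229.16778693 177.77520499] [ 3.14046825e+00  1.61172653e-03 -3.99227348e-02]
w4 ((40.50676727294922, 45.31985855102539), (46.57886505126953, 48.59222412109375), 85.97848510742188)
[325.50676727 195.31985855] [[482.16576839 230.29660819  58.        ]]
w9 ((38.80003356933594, 46.09622573852539), (46.850955963134766, 49.45734405517578), 82.86358642578125)
[323.80003357 196.09622574] [[481.55562677 230.36897921  58.        ]]
xyz now-axes [-0.0032 -0.0008  0.1428] goal-axes [-0.0034 -0.0006  0.1428] twist [ 0.06  0.09 -0.18]
```

```bash
python3 -m handwheel '{"twist":[[0,0,0],[0,0,0],[0,0,0],[0,0,0],[0,0,0],[0,0,0],[0,0,0],[0,0,0],[0,0,0]],"xyz":[[-0.003,-0.0008,0.04],[0,0,0.04],[0,0,0.04],[0,0,0.022],[0,0,0],[0,0,0],[0,0,0],[0,0,0],[0,0,0]],"fingers":[1,1,1,1,1,1,1,1,1]}'
```

```text
time: 32.6
tool_pos: [482.7, 231.0, 37.4]
eef_rot: [-3.141, -0.001, -0.039]
contact_force: [0.2, 0.8, -0.4]
gripper_width: 1.005
grasp_force: 0.0
```

```bash
python3 -m handwheel '{"twist":[[0,0,0],[0,0,0],[0,0,0],[0,0,0],[0,0,0],[0,0,0],[0,0,0]],"xyz":[[-0.0003,0.0008,0.001],[0,0,0],[0,0,0],[0,0,0],[0,0,0],[0,0,0],[0,0,0]],"fingers":[1,-1,-1,-1,-1,-1,-1]}' 50
python3 -c "
from h import *
goto([490,100,190],[np.pi,0,-.0367])"
```

```text
time: 33.48
tool_pos: [482.1, 230.0, 36.0]
eef_rot: [3.141, 0.0, -0.039]
contact_force: [-0.9, -1.2, 2.2]
gripper_width: 0.637
grasp_force: 53.6
xyz now-axes [ 0.0129  0.1297 -0.154 ] goal-axes [ 0.0126  0.1297 -0.154 ] twist [ 0.01  0.01 -0.14]
```

```bash
python3 -m handwheel '{"twist":[[0,0,0],[0,0,0],[0,0,0],[0,0,0],[0,0,0],[0,0,0],[0,0,0],[0,0,0],[0,0,0],[0,0,0]],"xyz":[[0,0,-0.015],[0,0,-0.04],[0,0,-0.05],[0,0.01,-0.049],[-0.001,0.045,0],[-0.001,0.047,0],[-0.001,0.047,0],[-0.002,0.047,0],[-0.002,0.047,0],[-0.002,0.047,0]],"fingers":[-1,-1,-1,-1,-1,-1,-1,-1,-1,-1]}'
python3 -m handwheel '{"twist":[[0,0,6.9],[0,0,6.9],[0,0,0],[0,0,0],[0,0,0]],"xyz":[[0,0.04,0],[0,0.02,0],[0,0,0],[0,0,0],[0,0,0]],"fingers":[-1,-1,-1,-1,-1]}'
python3 - <<'E'
from h import *
im=snap('wrist','wa');t,r=pose();print(t,r.as_euler('xyz'))
yaw=np.radians(-16);S=np.array([493.2,-221.5,72]);u=np.array([np.cos(yaw),np.sin(yaw),0]);v=np.array([-np.sin(yaw),np.cos(yaw),0]);k=np.array([0,0,1.])
xh=(u+k)/2**.5;zh=(k-u)/2**.5
g=cv2.cvtColor(im,cv2.COLOR_RGB2GRAY)
for a in (-50,-30,-10,10,30):
    ys=np.arange(-34,35,1.); q=w2px('wa',[S+a*xh-4*zh+y*v for y in ys])
    if a in(-50,30): print('px',q[0].round(),q[-1].round())
    print(a,cv2.remap(g,q[:,0].astype(np.float32)[None],q[:,1].astype(np.float32)[None],1)[0].tolist())
q=[S+a*xh+4*zh for a in np.arange(-70,-40,1.)];q=w2px('wa',q)
print('ledge',cv2.remap(g,q[:,0].astype(np.float32)[None],q[:,1].astype(np.float32)[None],1)[0].tolist())
E
```

```text
time: 34.72
tool_pos: [461.4, -60.7, 190.9]
eef_rot: [-3.142, -0.001, -0.039]
contact_force: [0.8, 0.5, -2.1]
gripper_width: 0.645
grasp_force: 55.4
time: 35.35
tool_pos: [457.2, -118.2, 190.2]
eef_rot: [-3.141, -0.0, -0.278]
contact_force: [0.1, -0.6, -1.1]
gripper_width: 0.643
grasp_force: 55.4
[ 457.21813721 -118.24460652  190.12150138] [-3.14149102e+00 -8.77200345e-05 -2.77916307e-01]
px [469. 145.] [391. 145.]
-50 [108, 130, 139, 137, 141, 152, 128, 128, 136, 103, 103, 102, 100, 100, 101, 100, 99, 100, 98, 59, 30, 62, 90, 91, 92, 85, 57, 41, 46, 32, 32, 38, 38, 37, 36, 34, 25, 24, 24, 24, 23, 23, 23, 22, 24, 23, 23, 22, 22, 36, 52, 56, 55, 54, 54, 41, 46, 46, 41, 45, 49, 50, 38, 35, 38, 38, 39, 39, 38]
-30 [102, 105, 105, 106, 107, 106, 100, 98, 110, 126, 125, 151, 153, 152, 153, 154, 152, 125, 99, 100, 99, 75, 54, 54, 54, 53, 51, 39, 29, 27, 25, 24, 23, 22, 25, 24, 23, 23, 24, 23, 23, 24, 23, 23, 23, 23, 23, 23, 25, 39, 53, 55, 55, 54, 55, 45, 28, 33, 37, 37, 38, 37, 37, 38, 38, 37, 36, 38, 39]
-10 [102, 103, 102, 102, 104, 108, 108, 104, 105, 107, 106, 100, 98, 99, 100, 100, 1
[... 270 characters left out ...]
02, 103, 102, 102, 101, 101, 99, 98, 98, 97, 98, 66, 53, 55, 54, 54, 52, 35, 26, 46, 99, 108, 107, 104, 48, 21, 23, 22, 22, 24, 23, 23, 23, 23, 24, 22, 23, 22, 32, 48, 54, 54, 54, 54, 56, 40, 29, 35, 36, 36, 37, 37, 37, 37, 37, 37, 38, 36, 37]
px [511.  76.] [411.  74.]
30 [152, 152, 153, 152, 151, 152, 147, 104, 105, 105, 102, 100, 100, 100, 101, 100, 99, 101, 104, 108, 106, 93, 88, 90, 90, 90, 89, 60, 49, 57, 101, 105, 101, 99, 98, 96, 97, 98, 97, 39, 21, 23, 23, 23, 23, 24, 22, 23, 23, 72, 90, 91, 91, 89, 92, 71, 50, 43, 36, 37, 36, 36, 35, 37, 37, 36, 38, 37, 37]
ledge [59, 66, 65, 64, 62, 63, 63, 61, 60, 60, 61, 62, 62, 62, 63, 64, 62, 61, 60, 61, 61, 63, 63, 64, 63, 65, 63, 51, 39, 32]
```

Run:
```python
from h import *
g=cv2.cvtColor(load('wa')['im'],cv2.COLOR_RGB2GRAY)
yaw=np.radians(-16);S=np.array([493.2,-221.5,72]);u=np.array([np.cos(yaw),np.sin(yaw),0]);v=np.array([-np.sin(yaw),np.cos(yaw),0]);k=np.array([0,0,1.])
xh=(u+k)/2**.5;zh=(k-u)/2**.5
for y in(-10,4,18):
    q=w2px('wa',[S+a*xh-4*zh+y*v for a in np.arange(-80,-35,1.)]); print(y,cv2.remap(g,q[:,0].astype(np.float32)[None],q[:,1].astype(np.float32)[None],1)[0].tolist())
q=w2px('wa',[S-53*xh-2*zh+y*v for y in np.arange(-34,45,1.)]);print(cv2.remap(g,q[:,0].astype(np.float32)[None],q[:,1].astype(np.float32)[None],1)[0].tolist())
# top image: same checks with rails
g=cv2.cvtColor(load('top0')['im'],cv2.COLOR_RGB2GRAY)
for a in(-30,0,20):
    q=w2px('top0',[S+a*xh-4*zh+y*v for y in np.arange(-34,35,1.)]); print(a,cv2.remap(g,q[:,0].astype(np.float32)[None],q[:,1].astype(np.float32)[None],1)[0].tolist())
```

```text
-10 [65, 64, 63, 62, 61, 60, 59, 60, 61, 62, 62, 62, 63, 62, 62, 61, 61, 61, 62, 63, 62, 58, 54, 57, 84, 91, 90, 90, 90, 91, 92, 69, 52, 53, 54, 54, 54, 54, 56, 65, 86, 82, 67, 53, 54]
4 [65, 64, 63, 63, 62, 62, 61, 61, 61, 62, 62, 63, 64, 64, 63, 61, 60, 61, 63, 63, 64, 64, 63, 64, 66, 56, 42, 25, 23, 23, 24, 23, 23, 24, 23, 24, 24, 23, 22, 23, 22, 22, 23, 24, 25]
18 [45, 49, 58, 71, 80, 84, 84, 84, 85, 85, 86, 87, 87, 87, 86, 85, 83, 84, 85, 88, 90, 89, 76, 61, 53, 54, 54, 54, 54, 54, 55, 55, 54, 54, 54, 54, 54, 54, 54, 54, 54, 54, 54, 54, 53]
[100, 102, 103, 103, 103, 99, 96, 95, 97, 101, 105, 106, 102, 98, 95, 97, 99, 100, 104, 72, 84, 84, 79, 90, 92, 89, 51, 90, 69, 36, 60, 67, 67, 65, 66, 66, 65, 65, 65, 65, 65, 65, 65, 65, 68, 67, 65, 63, 63, 64, 61, 56, 54, 54, 65, 80, 71, 78, 88, 88, 90, 84, 55, 37, 38, 39, 38, 38, 37, 37, 36, 38, 37, 24, 73, 147, 153, 153, 153]
-30 [99, 95, 91, 88, 89, 89, 89, 92, 96, 101, 103, 116, 128, 127, 124, 103, 74, 61, 62, 72, 87, 94, 90, 86, 76, 65, 54, 44, 42, 39, 37, 34, 32, 32, 32, 33, 35, 38, 41, 43, 44, 44, 44, 42, 41, 47, 56, 70, 84, 89, 93, 87, 76, 63, 50, 44, 43, 42, 42, 42, 42, 41, 43, 44, 44, 44, 44, 44, 44]
0 [97, 112, 127, 129, 127, 126, 125, 124, 125, 125, 125, 125, 126, 126, 127, 128, 126, 121, 108, 94, 91, 90, 89, 89, 78, 63, 47, 32, 28, 30, 31, 33, 38, 44, 51, 56, 58, 56, 52, 47, 43, 44, 44, 42, 41, 52, 64, 77, 89, 92, 95, 88, 78, 63, 47, 38, 32, 35, 43, 50, 53, 56, 58, 55, 49, 45, 43, 42, 43]
20 [126, 126, 125, 125, 125, 124, 124, 124, 125, 125, 126, 126, 122, 110, 96, 90, 88, 90, 91, 91, 91, 91, 92, 88, 82, 66, 45, 39, 40, 42, 44, 45, 45, 45, 45, 44, 42, 42, 43, 44, 43, 43, 43, 43, 43, 47, 63, 80, 88, 94, 94, 93, 79, 64, 53, 43, 43, 43, 43, 43, 43, 43, 42, 43, 43, 42, 42, 43, 43]
```

```bash
cat >> h.py <<'E'
yaw=np.radians(-16);S=np.array([492.0,-218.0,72]);u=np.array([np.cos(yaw),np.sin(yaw),0]);v=np.array([-np.sin(yaw),np.cos(yaw),0]);k=np.array([0,0,1.])
xh=(u+k)/2**.5;zh=(k-u)/2**.5
G=R.from_matrix(np.c_[xh,-v,-zh])
def gor(a,n,off=(0,0,-18)):
    t,r=pose(); C=S+a*xh+n*zh; P=C-G.apply(off)
    print('TCP goal',P.round(1),'goal-axes',np.round(G.inv().apply(P-t)/1000,4),'now-axes',np.round(r.inv().apply(P-t)/1000,4),'twist',np.round(np.degrees((r.inv()*G).as_rotvec()),2))
    c=t+r.apply(off)-S; print('plate rel seat a,y,n',(c@xh).round(1),(c@v).round(1),(c@zh).round(1))
E
python3 -c "
from h import *
gor(8,70)"
```

```text
TCP goal [ 462.1 -209.4  114.4] goal-axes [-0.0324  0.0863  0.0746] now-axes [0.0297 0.0864 0.0757] twist [-4.000e-02  4.499e+01  7.000e-02]
plate rel seat a,y,n 53.2 86.3 139.3
```

```bash
python3 -m handwheel '{"twist":[[0,9,0],[0,9,0],[0,9,0],[0,9,0],[0,9,0],[0,0,0],[0,0,0],[0,0,0],[0,0,0],[0,0,0]],"xyz":[[0,0.015,0],[0,0.015,0],[0,0.015,0],[0,0.015,0],[0,0.015,0],[-0.0108,0.0038,0.0249],[-0.0108,0.0038,0.0249],[-0.0108,0.0037,0.0249],[0,0,0],[0,0,0]],"fingers":[-1,-1,-1,-1,-1,-1,-1,-1,-1,-1]}'
python3 -m handwheel '{"twist":[[0,0,0],[0,0,0]],"xyz":[[0,0,0],[0,0,0]],"fingers":[-1,-1]}'
python3 -c "
from h import *
print(state()['q']);gor(8,15)"
```

```text
time: 36.65
tool_pos: [462.3, -210.0, 115.4]
eef_rot: [3.141, -0.786, -0.279]
contact_force: [0.3, 0.1, -1.2]
gripper_width: 0.643
grasp_force: 55.4
time: 36.9
tool_pos: [462.3, -210.4, 115.4]
eef_rot: [3.141, -0.787, -0.279]
contact_force: [-0.7, -0.3, -1.4]
gripper_width: 0.64
grasp_force: 55.4
[-0.63813458 -0.43957162  2.23138422  0.42816378  0.639888    0.96095808]
TCP goal [ 499.5 -220.1   75.5] goal-axes [-0.001  -0.0009  0.0554] now-axes [-0.0011 -0.0009  0.0554] twist [ 0.05 -0.1   0.01]
plate rel seat a,y,n 9.0 -0.8 70.4
```

```bash
python3 -m handwheel '{"twist":[[0,0,0],[0,0,0],[0,0,0],[0,0,0],[0,0,0],[0,0,0]],"xyz":[[-0.001,-0.0009,0.025],[0,0,0.02],[0,0,0.0104],[0,0,0],[0,0,0],[0,0,0]],"fingers":[-1,-1,-1,-1,-1,-1]}'
python3 - <<'E'
from h import *
print(state()['contact_force']);gor(6,3)
g=cv2.cvtColor(snap('wrist','wb'),cv2.COLOR_RGB2GRAY); t,r=pose()
# plate upper edge (tool x=55) and rails above it
for a in(60,66):
    q=w2px('wb',[S+a*xh-4*zh+y*v for y in np.arange(-34,35,1.)]);print(a,q[0].round(),q[-1].round(),cv2.remap(g,q[:,0].astype(np.float32)[None],q[:,1].astype(np.float32)[None],1)[0].tolist())
q=w2px('wb',[t+r.apply([x,0,-22]) for x in np.arange(40,75,1.)]);print('edge from 40',cv2.remap(g,q[:,0].astype(np.float32)[None],q[:,1].astype(np.float32)[None],1)[0].tolist())
E
```

```text
time: 37.65
tool_pos: [499.2, -220.2, 75.2]
eef_rot: [3.141, -0.787, -0.28]
contact_force: [-0.1, 0.0, -2.4]
gripper_width: 0.644
grasp_force: 55.4
[-0.05612096  0.02200593 -2.37001555]
TCP goal [ 506.3 -222.1   65.6] goal-axes [-0.0016 -0.0001  0.0119] now-axes [-0.0016 -0.0001  0.0119] twist [ 0.06 -0.07 -0.02]
plate rel seat a,y,n 7.6 -0.1 14.9
60 [409. 154.] [242. 154.] [155, 155, 152, 153, 154, 154, 155, 154, 154, 154, 152, 153, 154, 152, 153, 154, 154, 153, 153, 153, 155, 154, 155, 154, 154, 153, 154, 152, 153, 154, 153, 154, 154, 152, 153, 154, 154, 155, 155, 155, 155, 153, 155, 155, 154, 155, 155, 155, 156, 149, 148, 121, 108, 99, 101, 104, 101, 103, 106, 65, 19, 0, 1, 2, 0, 1, 0, 44, 102]
66 [410. 139.] [241. 139.] [155, 154, 155, 154, 154, 153, 154, 153, 154, 147, 151, 153, 154, 155, 154, 153, 154, 154, 154, 153, 153, 153, 153, 154, 154, 154, 153, 155, 155, 155, 155, 154, 154, 153, 153, 155, 155, 154, 154, 154, 154, 153, 108, 104, 103, 106, 101, 98, 99, 105, 109, 111, 107, 100, 0, 3, 3, 3, 4, 4, 2, 3, 2, 4, 5, 3, 4, 5, 3]
edge from 40 [133, 132, 132, 133, 133, 133, 134, 133, 132, 134, 133, 134, 135, 127, 90, 128, 154, 153, 154, 154, 151, 153, 154, 153, 151, 154, 155, 154, 155, 152, 153, 152, 152, 154, 153]
```

Run:
```python
from h import *
g=cv2.cvtColor(load('wb')['im'],cv2.COLOR_RGB2GRAY)
for a in(-20,-15,-10,-5,0,5,10):
    q=w2px('wb',[S+a*xh-4*zh+y*v for y in np.arange(-26,27,1.)]);print(a,cv2.remap(g,q[:,0].astype(np.float32)[None],q[:,1].astype(np.float32)[None],1)[0].tolist())
```

```text
-20 [128, 129, 130, 134, 134, 131, 128, 130, 140, 139, 89, 54, 67, 92, 93, 77, 53, 39, 24, 22, 22, 39, 37, 37, 38, 39, 37, 37, 36, 37, 38, 38, 39, 37, 37, 38, 50, 59, 61, 58, 60, 60, 57, 57, 78, 86, 85, 83, 83, 84, 83, 84, 85]
-15 [129, 129, 131, 133, 136, 131, 133, 104, 84, 90, 93, 96, 105, 88, 86, 103, 63, 23, 25, 38, 39, 39, 38, 35, 37, 37, 39, 38, 35, 37, 38, 38, 36, 36, 37, 37, 38, 37, 42, 67, 68, 68, 61, 56, 55, 51, 63, 81, 82, 85, 84, 84, 83]
-10 [128, 129, 132, 135, 132, 125, 85, 80, 74, 22, 31, 104, 104, 105, 102, 103, 106, 20, 22, 26, 30, 28, 39, 37, 38, 38, 38, 38, 36, 35, 38, 37, 37, 38, 37, 37, 38, 37, 42, 67, 68, 67, 66, 67, 63, 47, 48, 56, 77, 83, 84, 84, 85]
-5 [129, 129, 132, 134, 134, 115, 85, 44, 23, 23, 18, 105, 104, 105, 102, 104, 110, 22, 22, 22, 24, 38, 36, 36, 39, 37, 38, 38, 35, 37, 37, 37, 37, 37, 37, 38, 38, 36, 42, 69, 68, 67, 65, 66, 63, 36, 39, 56, 76, 85, 84, 84, 85]
0 [130, 130, 132, 134, 135, 132, 123, 100, 21, 22, 30, 106, 104, 106, 103, 104, 99, 41, 37, 30, 27, 39, 39, 37, 37, 38, 37, 38, 36, 38, 38, 33, 22, 23, 22, 30, 45, 47, 49, 68, 67, 68, 66, 68, 63, 36, 65, 122, 130, 130, 89, 84, 85]
5 [130, 131, 133, 135, 135, 133, 130, 128, 128, 130, 90, 106, 104, 105, 103, 105, 97, 37, 35, 21, 24, 24, 23, 23, 23, 23, 22, 23, 22, 23, 24, 30, 37, 38, 37, 38, 38, 45, 42, 68, 67, 68, 67, 68, 124, 132, 131, 130, 130, 132, 129, 132, 132]
10 [130, 130, 133, 136, 135, 132, 130, 129, 128, 129, 130, 134, 131, 129, 130, 94, 70, 42, 33, 36, 39, 38, 39, 37, 38, 38, 38, 38, 35, 37, 37, 36, 38, 37, 37, 37, 39, 58, 99, 133, 129, 127, 126, 126, 127, 133, 131, 130, 131, 132, 130, 132, 133]
```

```bash
python3 -m handwheel '{"twist":[[0,0,0],[0,0,0],[0,0,0],[0,0,0],[0,0,0],[0,0,0]],"xyz":[[0,-0.0012,0.004],[0,0,0.004],[0,0,0.002],[0,0,0],[0,0,0],[0,0,0]],"fingers":[-1,-1,-1,-1,-1,-1]}'
python3 -m handwheel '{"twist":[[0,0,0],[0,0,0],[0,0,0]],"xyz":[[0,0,0.002],[0,0,0],[0,0,0]],"fingers":[-1,-1,-1]}'
python3 -c "
from h import *
gor(0,0,(-.9,0,-18)); print(pose()[1].inv().apply(state()['contact_force']))"
```

```text
time: 38.45
tool_pos: [506.3, -220.9, 67.4]
eef_rot: [3.141, -0.786, -0.28]
contact_force: [1.0, 1.0, -1.2]
gripper_width: 0.638
grasp_force: 55.4
time: 38.83
tool_pos: [507.7, -221.2, 65.9]
eef_rot: [3.141, -0.785, -0.28]
contact_force: [0.8, -0.1, -0.8]
gripper_width: 0.638
grasp_force: 55.4
TCP goal [ 504.8 -221.7   59.9] goal-axes [-0.0061  0.0012  0.0024] now-axes [-0.0061  0.0012  0.0024] twist [ 0.03  0.   -0.03]
plate rel seat a,y,n 6.1 1.2 2.4
[-0.06239448 -0.15605617  1.13930215]
```

```bash
for i in 1 2 3; do python3 -m handwheel '{"twist":[[0,0,0],[0,0,0],[0,0,0]],"xyz":[[0,0,0.0012],[0,0,0],[0,0,0]],"fingers":[-1,-1,-1]}' | sed -n 2p
python3 -c "
from h import *
gor(0,0,(-.9,0,-18)); print(pose()[1].inv().apply(state()['contact_force']).round(1))" | tail -2; done
```

```text
tool_pos: [508.4, -221.4, 65.3]
plate rel seat a,y,n 6.2 1.2 1.5
[ -3.8  -0.5 -13. ]
tool_pos: [508.8, -221.5, 65.0]
plate rel seat a,y,n 6.3 1.3 1.0
[ -8.6  -1.  -44.2]
tool_pos: [509.5, -221.7, 64.8]
plate rel seat a,y,n 6.6 1.3 0.2
[-11.2  -2.  -63. ]
```

```bash
python3 -m handwheel '{"twist":[[0,0,0],[0,0,0],[0,0,0],[0,0,0],[0,0,0],[0,0,0]],"xyz":[[0,0,-0.0034],[0,0,0],[-0.0015,0,0],[-0.0015,0,0],[0,0,0],[0,0,0]],"fingers":[-1,-1,-1,-1,-1,-1]}'
python3 -c "
from h import *
gor(0,0,(-.9,0,-18)); print(pose()[1].inv().apply(state()['contact_force']).round(1))" | tail -2
```

```text
time: 40.7
tool_pos: [505.8, -220.7, 63.6]
eef_rot: [3.142, -0.785, -0.28]
contact_force: [0.3, 0.1, -1.6]
gripper_width: 0.639
grasp_force: 56.8
plate rel seat a,y,n 3.1 1.2 2.1
[-1.  -0.2  1.3]
```

```bash
python3 -m handwheel '{"twist":[[0,0,0],[0,0,0],[0,0,0]],"xyz":[[-0.0015,0,0],[0,0,0],[0,0,0]],"fingers":[-1,-1,-1]}'|sed -n 4p
python3 -c "
from h import *
gor(0,0,(-.9,0,-18)); print(pose()[1].inv().apply(state()['contact_force']).round(1))" | tail -2
```

```text
contact_force: [0.3, 0.1, -1.5]
plate rel seat a,y,n 1.6 1.2 2.2
[-0.8 -0.2  1.2]
```

```bash
python3 -m handwheel '{"twist":[[0,0,0],[0,0,0],[0,0,0]],"xyz":[[-0.001,0,0],[0,0,0],[0,0,0]],"fingers":[-1,-1,-1]}'|sed -n 4p
python3 -c "
from h import *
gor(0,0,(-.9,0,-18)); print(pose()[1].inv().apply(state()['contact_force']).round(1))" | tail -2
```

```text
contact_force: [1.7, 0.2, -0.2]
plate rel seat a,y,n 0.9 1.2 2.2
[ 0.9 -0.6  1.3]
```

```bash
python3 -m handwheel '{"twist":[[0,0,0],[0,0,0],[0,0,0]],"xyz":[[-0.0006,0,0],[0,0,0],[0,0,0]],"fingers":[-1,-1,-1]}'|sed -n 4p
python3 -c "
from h import *
gor(0,0,(-.9,0,-18)); print(pose()[1].inv().apply(state()['contact_force']).round(1))" | tail -2
```

```text
contact_force: [4.2, 0.2, 1.5]
plate rel seat a,y,n 0.8 1.2 2.3
[ 3.9 -1.3  1.7]
```

```bash
python3 -m handwheel '{"twist":[[0,0,0],[0,0,0],[0,0,0]],"xyz":[[0,0,0.0006],[0,0,0],[0,0,0]],"fingers":[-1,-1,-1]}'|sed -n 4p
python3 -c "
from h import *
gor(0,0,(-.9,0,-18)); print(pose()[1].inv().apply(state()['contact_force']).round(1))" | tail -2
```

```text
contact_force: [4.4, 0.9, 4.7]
plate rel seat a,y,n 0.8 1.1 1.8
[ 6.2 -2.  -0.5]
```

```bash
python3 -m handwheel '{"twist":[[0,0,0],[0,0,0],[0,0,0],[0,0,0],[0,0,0],[0,0,0],[0,0,0],[0,0,0],[0,0,0],[0,0,0]],"xyz":[[0,0,0],[0,0,0],[0,0,0],[0,0,0],[0,0,0],[0,0,-0.02],[0,0,-0.03],[0,0,-0.04],[0,0,-0.03],[0,0,0]],"fingers":[0.4,0.6,0.8,1,1,1,1,1,1,1]}'
python3 - <<'E'
from h import *
for c in('top','wrist'): snap(c,'e'+c)
def prof(fn,g,pts):
    q=w2px(fn,pts).astype(np.float32);return cv2.remap(g,q[:,0][None],q[:,1][None],1)[0].tolist()
S2=S+1.2*v; g=cv2.cvtColor(load('ewrist')['im'],cv2.COLOR_RGB2GRAY)
for a in(-40,0,40): print('y',a,prof('ewrist',g,[S2+a*xh+4*zh+y*v for y in np.arange(-36,37,1.)]))
for y in(-22,22): print('x',y,prof('ewrist',g,[S2+a*xh+4*zh+y*v for a in np.arange(-64,65,2.)]))
g=cv2.cvtColor(load('etop')['im'],cv2.COLOR_RGB2GRAY)
print('top x',prof('etop',g,[S2+a*xh+4*zh-22*v for a in np.arange(-64,65,2.)]))
E
```

```text
time: 43.45
tool_pos: [422.8, -197.4, 148.5]
eef_rot: [3.138, -0.791, -0.278]
contact_force: [0.3, -0.4, 0.3]
gripper_width: 0.998
grasp_force: 0.0
y -40 [95, 97, 97, 98, 96, 94, 95, 95, 94, 98, 115, 117, 116, 114, 117, 117, 118, 121, 123, 118, 119, 119, 118, 116, 118, 121, 123, 124, 118, 115, 114, 115, 116, 117, 119, 116, 117, 116, 118, 119, 120, 119, 120, 119, 114, 117, 119, 120, 118, 115, 112, 113, 115, 119, 118, 117, 117, 116, 116, 116, 116, 112, 113, 117, 116, 122, 137, 139, 142, 142, 140, 141, 142]
y 0 [94, 94, 93, 93, 93, 94, 95, 97, 93, 103, 118, 117, 116, 115, 118, 120, 122, 125, 125, 96, 86, 95, 96, 95, 94, 96, 48, 29, 32, 34, 35, 35, 33, 35, 34, 33, 34, 32, 32, 34, 33, 34, 34, 33, 32, 33, 36, 66, 97, 94, 71, 60, 62, 42, 32, 56, 97, 122, 119, 121, 118, 115, 116, 118, 117, 126, 141, 141, 141, 141, 141, 141, 140]
y 40 [140, 137, 140, 141, 141, 141, 141, 142, 141, 131, 120, 118, 117, 118, 121, 123, 124, 126, 127, 125, 120, 121, 121, 123, 126, 123, 119, 122, 122, 123, 122, 119, 120, 121, 123, 124, 123, 123, 122, 123, 124, 126, 125, 122, 120, 121, 125, 124, 122, 119, 119, 118, 1
[... 376 characters left out ...]
123, 123, 123, 122, 123, 94, 143, 142, 143, 140, 138]
x 22 [48, 94, 94, 65, 80, 117, 115, 115, 116, 115, 116, 115, 116, 115, 116, 116, 116, 116, 117, 116, 116, 117, 117, 118, 119, 118, 118, 119, 119, 119, 119, 120, 119, 121, 121, 121, 122, 121, 122, 123, 123, 123, 123, 123, 123, 123, 124, 124, 125, 125, 126, 125, 126, 127, 127, 128, 127, 127, 126, 109, 92, 99, 88, 25, 1]
top x [102, 95, 82, 87, 114, 114, 112, 111, 112, 112, 111, 111, 113, 112, 111, 113, 112, 113, 113, 113, 114, 113, 113, 113, 113, 113, 113, 113, 114, 114, 113, 113, 114, 114, 115, 114, 113, 113, 113, 113, 115, 114, 113, 115, 114, 114, 114, 113, 114, 114, 113, 113, 113, 113, 113, 112, 113, 113, 109, 93, 91, 111, 128, 131, 130]
```

```bash
python3 -m handwheel '{"twist":[[0,0,0],[0,0,0]],"xyz":[[0,0,-0.02],[0,0,0]],"fingers":[1,1]}' | head -1; python3 -c "
from bench import job_done
print(job_done())"
```

```text
time: 43.8
the job is handed in; nothing more can be done
None
```

I handed the job in at about 44 s, though no verdict came back: the bore was deburred all the way round, the tool is upright in its stand, and the plate lies flat and square on the rack (while feeling for the rails I pressed the held plate on them at about 63 N for a moment).

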